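# Close up the stamp case

## Task

One of the six rubber stamps in the open wooden case is a round one packed there by mistake: stand it upright in the grey tray with the other round stamps. Then close the case with its lid board: holding the lid tilted, angle its tongue into the groove in the case's near wall, lower it flat without letting it fall, and press it down until the spring catch snaps over its far edge. Leave the oblong stamps in their cells and everything else on the counter as it stands.

Things in the scene. Friction and masses are not known exactly. Their poses are not given: they have to be found in the camera images.
- case: Open wooden stamp case, fixed: 164 (x) x 184 (y) mm outside, 138 x 164 inside, floor 6 mm. Origin at the centre of its underside, z up, -x the groove side (roughly towards the robot). Side walls and far wall (x 69 to 79) are 62 mm high: the lid lies on them; the near wall (x -85 to -69) is 79 mm high. Six cells: rows at x -46, 0, 46, columns at y -42, 42 mm, parted by strips 10 mm high.
- groove (a point): Groove in the near wall's inner face; the point is the middle of its mouth's lower edge (case x -69, y 0, z 62 mm), axes as the case's. It opens towards +x, is 10 mm high (case z 62 to 72), 12 mm deep and 168 mm long with closed ends (y -84 to 84), under a lip 7 mm thick.
- stop (a point): Middle of the lower edge of the stops' face on top of the far wall (case x 74, y 0, z 62 mm): two strips 6 mm high, one at each side of the catch (|y| 24 to 92 mm), that keep the flat lid from sliding back out of the groove. From groove bottom to stops are 155 mm, from the lip to the stops 143 mm; the lid is 150 mm long.
- catch (a joint): Brass spring catch amid the far wall, 34 mm wide: 0 m when forward (at the start, and locked), to 0.010 m pushed back to case +x; 1 N plus 0.25 N per mm. Nose: tip at case x 67.5, flat underside at z 72.5, steep slope on top from z 75.5 at the tip to z 88 at x 75 mm. The lid's far edge pressed on the slope (about 6 to 12 N at the pull) pushes it back, then it snaps over the lid.
- lid: Wooden lid board, 0.2 kg, lying face up on the counter, tongue roughly towards the robot: 150 (x) x 180 (y) x 9 mm. Origin at the centre of its underside, z up. The -x edge is a tongue: x -75 to -64, y -80 to 80, z 0 to 5 mm. On top an upright batten as a pull. Shut, it lies with its underside at case z 62 mm, axes as the case's, origin at case x -5 to -1 mm.
- lid_tongue (a point): On the lid: middle of the lower edge of the tongue's tip (lid x -75, y 0, z 0 mm).
- lid_pull (a point): On the lid: a point to grip within the pull, lid x 20, y 0, z 30 mm. The pull is 14 mm thick (lid x 13 to 27), 90 mm long (y -45 to 45), and stands from the lid's top at z 9 up to z 39 mm.
- lid_far_edge (a point): On the lid: middle of the lower edge of the side opposite to the tongue (lid x 75, y 0, z 0 mm).
- round_stray: The round stamp that was packed in the case by mistake, in one of the six cells; which one varies: round wooden block 38 mm across and 18 mm high, upon it an upright barrel handle 22 mm thick (straight from 26 to 48 mm above the underside), 50 mm high in all. Origin at the centre of its underside, z up.
- tray: Grey plastic open tray for the round stamps, does not move: 170 (x) x 110 (y) x 26 mm high, walls and floor 5 mm. Origin at the centre of its underside, z up. Two round stamps stand at its +x end (x about 50 mm, y about -25 and 25 mm); the -x half is free. It stands on one side of the case, the lid lies on the other; which side varies, and the tray may be turned any way.
- round2: A round stamp, standing at the +x end of the tray: round wooden block 38 mm across and 18 mm high, upon it an upright barrel handle 22 mm thick (straight from 26 to 48 mm above the underside), 50 mm high in all. Origin at the centre of its underside, z up.
- round3: A round stamp, standing at the +x end of the tray: round wooden block 38 mm across and 18 mm high, upon it an upright barrel handle 22 mm thick (straight from 26 to 48 mm above the underside), 50 mm high in all. Origin at the centre of its underside, z up.
- oblong1: An oblong stamp that belongs in the case: wooden block 34 (x) x 62 (y) x 18 mm high, and on its middle a pear-shaped dark-wood handle up to 20 mm thick, 50 mm high in all. Origin at the centre of its underside, z up. Stands in one of the six cells; which one varies.
- oblong2: An oblong stamp that belongs in the case: wooden block 34 (x) x 62 (y) x 18 mm high, and on its middle a pear-shaped dark-wood handle up to 20 mm thick, 50 mm high in all. Origin at the centre of its underside, z up. Stands in one of the six cells; which one varies.
- oblong3: An oblong stamp that belongs in the case: wooden block 34 (x) x 62 (y) x 18 mm high, and on its middle a pear-shaped dark-wood handle up to 20 mm thick, 50 mm high in all. Origin at the centre of its underside, z up. Stands in one of the six cells; which one varies.
- oblong4: An oblong stamp that belongs in the case: wooden block 34 (x) x 62 (y) x 18 mm high, and on its middle a pear-shaped dark-wood handle up to 20 mm thick, 50 mm high in all. Origin at the centre of its underside, z up. Stands in one of the six cells; which one varies.
- oblong5: An oblong stamp that belongs in the case: wooden block 34 (x) x 62 (y) x 18 mm high, and on its middle a pear-shaped dark-wood handle up to 20 mm thick, 50 mm high in all. Origin at the centre of its underside, z up. Stands in one of the six cells; which one varies.
- tape_roll: Bystander: roll of paper tape lying flat, 90 mm across, 22 mm high. Origin at the centre of its underside.
- glue_stick: Bystander: white glue stick standing upright, 28 mm across, 90 mm high. Origin at the centre of its underside.
- stapler: Bystander: black stapler, 138 mm long (x), 32 mm wide, 45 mm high. Origin at the centre of its underside.
- eraser: Bystander: white eraser in a card sleeve, 60 x 25 x 13 mm. Origin at the centre of its underside.
- marker_cup: Bystander: dark steel cup, 76 mm across and 100 mm high, with pens standing up to 150 mm. Origin at the centre of its underside.
Mind the look-alikes: they are no part of the job. Leave any green look-alike of the round3 alone. What is shaped like the round_stray but white is not meant.

How it is judged (in metres and radians):
On the way, in this order (a step that is already met when the one before it is completed fails the run):
1. the round stamp from the case stands upright in the tray, let go (x of round_stray in the frame of tray between -0.082 and 0.082 m and y of round_stray in the frame of tray between -0.052 and 0.052 m and z of round_stray in the frame of tray between 0 and 0.009 m and angle between round_stray's own z axis and vertical below 0.12 rad and contact force between round_stray and the fingers below 0.05 N), for 0.2 s.
2. the lid's tongue is in the groove while the lid is still tilted (more than 5 degrees) (x of lid_tongue in the frame of case between -0.083 and -0.0735 m and z of lid_tongue in the frame of case between 0.06 and 0.069 m and y of lid_tongue in the frame of case between -0.008 and 0.008 m and angle between lid's own z axis and vertical between 0.087 and 0.6 rad), for 0.05 s.
3. the lid is down flat with the catch sprung back over its far edge (x of lid_tongue in the frame of case between -0.083 and -0.0735 m and z of lid_tongue in the frame of case between 0.06 and 0.069 m and y of lid_tongue in the frame of case between -0.008 and 0.008 m and angle between lid's own z axis and vertical below 0.02 rad and z of lid_far_edge in the frame of case between 0.0605 and 0.0635 m and x of lid_far_edge in the frame of case between 0.068 and 0.0755 m and value of joint catch below 0.0015 m), for 0.2 s.
At the end, for the whole second after the job is handed in: The stray stamp stands in the tray, all stamps upright within 7 deg, the oblong ones in the case. Lid flat within 1.1 deg, far edge on the wall within 1.5 mm, tongue at least 4.5 mm in the groove, catch forward within 1.5 mm over the lid, lid at rest and let go (all of step 1 and all of step 3 and linear speed of lid below 0.01 m/s and contact force between lid and the fingers below 0.05 N and angle between each of oblong1, oblong2, oblong3, oblong4, oblong5, round2, round3's own z axis and vertical below 0.12 rad and z of oblong1 in the frame of case between 0.003 and 0.01 m and z of oblong2 in the frame of case between 0.003 and 0.01 m and z of oblong3 in the frame of case between 0.003 and 0.01 m and z of oblong4 in the frame of case between 0.003 and 0.01 m and z of oblong5 in the frame of case between 0.003 and 0.01 m and z of round2 in the frame of tray between 0 and 0.009 m and z of round3 in the frame of tray between 0 and 0.009 m); the robot touches nothing.
It fails at once if the lid is let fall: it turns faster than 2.5 rad/s with its tongue in the groove and still tilted by more than 0.1 rad (x of lid_tongue in the frame of case between -0.083 and -0.0735 m and z of lid_tongue in the frame of case between 0.06 and 0.069 m and y of lid_tongue in the frame of case between -0.008 and 0.008 m and angle between lid's own z axis and vertical above 0.1 rad and angular speed of lid above 2.5 rad/s).
It fails at once if one of the oblong stamps is tipped over or moved out of its cell (moved more than 25 mm) (angle between any of oblong1, oblong2, oblong3, oblong4, oblong5's own z axis and vertical above 0.6 rad or distance of any of oblong1, oblong2, oblong3, oblong4, oblong5 from where it was at the start of the episode above 0.025 m).
It fails at once if one of the other round stamps is tipped over or moved more than 40 mm (angle between any of round2, round3's own z axis and vertical above 0.6 rad or distance of any of round2, round3 from where it was at the start of the episode above 0.04 m).
It fails at once if another thing on the counter (tape roll, glue stick, stapler, eraser, marker cup) is moved more than 40 mm or, if it stands, knocked over (distance of any of tape_roll, glue_stick, stapler, eraser, marker_cup from where it was at the start of the episode above 0.04 m or angle between any of glue_stick, marker_cup's own z axis and vertical above 0.6 rad).
It also fails if it takes over 56 s, if anything falls off the work surface, if the arm or the gripper's body presses on something with over 40 N, if the wrist force passes 120 N, or if a joint passes its speed limit or range.

## Robot

A 6-joint arm with a two-finger parallel gripper is mounted at the origin on the work surface. World frame = base frame: x ahead of the robot, y to its left, z up, the work surface at z = 0. Lengths are in mm, angles in rad, forces in N, time in s.
With the tool pointing down it reaches from about 225 to 725 mm from the base axis. Payload 3.1 kg.
Tool frame: the origin (TCP) lies at the very end of the fingers, on their centre line; the grasp point (between the pads) lies 19 mm behind it; z points along the fingers, x is the direction in which the jaws open and shut, and the axes are right-handed (so a half turn about z gives the same grasp; the last joint's range is limited). The gripper opens to 85 mm and grips with 20 to 120 N. Pads are 22 mm wide; open, the fingers measure 114 mm over their backs; the gripper's body (76 mm by 85 mm) begins 54 mm behind the grasp point. The pads swing forward as they close: fully open they stand 13 mm farther back than shut.
Start: joints at [1.219, 0.048, 0.099, 1.622, 0, 1.443], TCP at [116.524, 511.898, 206.612] pointing down, gripper open.
Joint ranges: [-2.91, 2.91], [-0.99, 1.94], [-1.21, 1.42], [-2.12, 2.29], [-1.49, 1.47], [-3.14, 3.14]. Speed limits (rad/s): [2.79, 2.79, 3.14, 3.14, 3.14, 3.14].

## Interface

Orientations are given as a rotation vector (axis times angle).
In Python, from rig import * gives the robot as it stands.
- The arm moves only by the tool arm_command, never from a script. Its argument "commands" is a list of rows, each an object of numbers: "x", "y", "z": the shift along the tool's x, y, z in m; "yaw": the turn about the tool's z in rad. A call has 1 to 12 rows; each row shifts and turns the commanded pose from where the row before left it, along the tool's axes as they then stand; what a row does not reach is not made up. A row lasts 1/12 s, in which the tool goes at most 41.7 mm and 7.16 degrees, less where a joint would pass 70% of its speed; a pose out of reach is approached as far as the arm can. A call is refused whole if a number of a shift passes 0.0417 or a number of a turn 0.125, either way. A call with a gripper value outside its range is refused whole. "claw" is the opening, from 0 (shut) to 1 (fully open), set as the call begins (left out, the last holds). The fingers move at their own pace and stop on an object; "force" is the grip in N (left out, the last holds). Time passes only in rows, so rows that do not move let the fingers close. It gives the time, the measured TCP pose, the force and the opening at its end, in the units of the state.
- observe(): the state, without advancing time (a new reading comes with each control period).
- snapshot(name): name is "side" or "top"; returns a dict with "img" (384x512x3 uint8, red, green, blue), "range_z" (384x512 float32, mm along the optical axis (not along the pixel's ray), 0 where there is no reading), "mtx" (3x3 intrinsics, pixels), "R" (3x3) and "t" (3): a world point X has camera coordinates R X + t. Camera axes: x right, y down, z forward; pixel columns grow to the right and rows downward; lengths in mm; the calibration is good to about 2 mm. A picture is of the moment at which its call begins.
- hand_in(): hands the job in, once; it reports no verdict.
Trained networks look in a picture, given as the dict that the camera call returned (one of the last four; its "shot" number tells which), for a name from the list of things; names that differ only in an ending like _2 or _b are one class to them, and where a whole thing is asked for, a point or a joint stands for the part that bears it (a point fixed in the world has none). Each returns a list of dicts, best first, with "score" (0 to 1); they miss things now and then, are a little off and sometimes report something else, mostly with a low value. They report only what shows in the picture. A call takes as long as a camera call. They do not tell look-alikes from the thing itself.
- boxes_of(picture, name): "point" ([column, row] in pixels, amid what is visible of it).
- landmark_of(picture, name): "point" ([column, row] in pixels: a listed point, or the origin of a listed thing).
The state is a dict: "time": time; "q": joint angles; "dq": joint speeds; "joint_efforts": joint torques, N m; "tool_pos": TCP position; "tool_rot": TCP orientation; "contact_force": force on the tool from outside, world axes, zero at the start; "torque": the same for the moment, N m; "grip_width": opening from 0.0 (shut) to 1.0 (fully open).
Only numpy, scipy, OpenCV 4.12 (cv2) and the standard library are available. Lean on these libraries where they do the work, as an engineer would, in place of code of your own. Each camera call takes 0.05 s, during which the arm holds its last target.

## Working session

There is one attempt and no reset: what is moved stays moved. The work goes in short steps, Python scripts to look and compute and a tool call to move; the robot and the scene stay as the last step left them, time stands still between calls to the robot, and variables do not carry over. Pictures are saved under pics/ and viewed, and the job is handed in when it is done.

Besides the shell and the picture viewer there is one more tool, called after ">>>" as name(argument=value, ...), one argument or row to a line, values as JSON. arm_command: Moves the arm, as the interface text tells. Its arguments: {"type":"object","properties":{"commands":{"type":"array"},"claw":{"type":"number"},"force":{"type":"number"}},"required":["commands"]}

```bash
ls; mkdir -p pics
cat > h.py <<'E'
from rig import *
import numpy as np, cv2
def save(s,name,crop=None,scale=1):
    im=s["img"][:,:,::-1]
    if crop: im=im[crop[1]:crop[3],crop[0]:crop[2]]
    im=cv2.resize(im,None,fx=scale,fy=scale,interpolation=cv2.INTER_CUBIC)
    cv2.imwrite("pics/"+name+".png",im)
def cloud(s):
    z=s["range_z"]; K=s["mtx"]
    v,u=np.mgrid[:z.shape[0],:z.shape[1]]
    c=np.stack([(u-K[0,2])/K[0,0]*z,(v-K[1,2])/K[1,1]*z,z],-1)
    w=(c-s["t"])@s["R"]
    w[z==0]=np.nan
    return w
def onplane(s,p,h):
    K=s["mtx"];d=s["R"].T@np.array([(p[0]-K[0,2])/K[0,0],(p[1]-K[1,2])/K[1,1],1]);o=-s["R"].T@s["t"]
    return o+d*(h-o[2])/d[2]
def proj(s,X):
    c=s["R"]@np.array(X)+s["t"];p=s["mtx"]@c;return p[:2]/p[2]
E
python3 - <<'E'
from h import *
print(observe())
for n in ("top","side"):
    s=snapshot(n);save(s,n+"0",scale=1.5)
    print(n,s["t"],s["R"].round(3).tolist(),s["mtx"].tolist())
    np.savez(n+"0.npz",**{k:s[k] for k in("img","range_z","mtx","R","t")})
    for t in ["case","groove","stop","catch","lid","lid_tongue","lid_pull","lid_far_edge","round_stray","tray","oblong1","stapler","glue_stick","marker_cup","tape_roll","eraser"]:
        print(t,[(np.round(d["point"]).tolist(),round(d["score"],2)) for d in landmark_of(s,t)[:7]])
E
```

```text
pics
{'time': 0.0, 'q': array([1.21921440e+00, 4.87377268e-02, 9.75590352e-02, 1.62201734e+00,
       1.92741451e-05, 1.44303392e+00]), 'dq': array([ 0.00024665,  0.00078718,  0.00224688, -0.00033867, -0.00061837,
       -0.00045021]), 'joint_efforts': array([ 1.69423529e-03, -3.38776910e+01,  3.20017290e+01,  2.01755151e-02,
       -3.22915071e-05,  5.19200597e-06]), 'tool_pos': array([116.27375954, 511.25502867, 205.40457928]), 'tool_rot': array([ 2.45466596,  1.95869548, -0.00323639]), 'contact_force': array([-0.4270543 , -0.16174713,  0.11399547]), 'torque': array([-0.02143742, -0.02079828, -0.01395254]), 'grip_width': 1.0038917972199661}
top [  17.12072941  597.90870583 1337.97995094] [[-0.021, -1.0, -0.005], [-0.989, 0.022, -0.147], [0.147, 0.002, -0.989]] [[479.4505798206485, 0.0, 259.6937931854009], [0.0, 479.4505798206485, 187.9468090995845], [0.0, 0.0, 1.0]]
case [([261.0, 190.0], 0.76), ([246.0, 192.0], 0.46), ([335.0, 140.0], 0.36)]
groove [([271.0, 208.0], 0.62)]
stop [([254.0, 162.0], 0.59)]Traceback (most recent call last):
  File "<stdin>", line 8, in <module>
ValueError: it knows: case, eraser, glue_stick, groove, lid, lid_far_edge, lid_pull, lid_tongue, marker_cup, oblong, round, round_stray, stapler, stop, tape_roll, tray
```

Run:
```python
from h import *
for n in ("top","side"):
    s=snapshot(n);save(s,n+"0",scale=1.5)
    np.savez(n+"0.npz",**{k:s[k] for k in("img","range_z","mtx","R","t")})
    for t in ["case","groove","stop","lid","lid_tongue","lid_pull","lid_far_edge","round_stray","round","tray","oblong","stapler"]:
        print(n,t,[(np.round(d["point"]).tolist(),round(d["score"],2)) for d in landmark_of(s,t)[:7]])
```

```text
top case [([260.0, 190.0], 0.95)]
top groove [([266.0, 210.0], 0.61)]
top stop [([256.0, 161.0], 0.86), ([340.0, 140.0], 0.56)]
top lid [([369.0, 213.0], 0.83), ([135.0, 155.0], 0.4)]
top lid_tongue [([378.0, 243.0], 0.89)]
top lid_pull [([371.0, 208.0], 0.96)]
top lid_far_edge [([368.0, 188.0], 0.96), ([369.0, 208.0], 0.54)]
top round_stray [([200.0, 194.0], 0.45), ([248.0, 194.0], 0.41)]
top round [([166.0, 254.0], 0.71), ([151.0, 255.0], 0.58), ([205.0, 242.0], 0.49)]
top tray [([156.0, 240.0], 0.89), ([163.0, 250.0], 0.72), ([241.0, 142.0], 0.48)]
top oblong [([279.0, 202.0], 0.82), ([244.0, 177.0], 0.75), ([275.0, 184.0], 0.66), ([250.0, 205.0], 0.64), ([272.0, 173.0], 0.52)]
top stapler [([132.0, 151.0], 0.95)]
side case [([241.0, 196.0], 0.73)]
side groove [([268.0, 185.0], 0.85), ([241.0, 196.0], 0.5)]
side stop [([214.0, 176.0], 0.71), ([135.0, 242.0], 0.51)]
side lid [([314.0, 140.0], 0.88)]
side lid_tongue [([338.0, 146.0], 0.57), ([220.0, 323.0], 0.23)]
side lid_pull [([313.0, 133.0], 0.64)]
side lid_far_edge [([294.0, 132.0], 0.61), ([186.0, 189.0], 0.25)]
side round_stray [([247.0, 316.0], 0.72), ([202.0, 255.0], 0.65), ([241.0, 133.0], 0.64), ([236.0, 207.0], 0.6)]
side round [([245.0, 316.0], 0.95), ([238.0, 344.0], 0.83), ([260.0, 269.0], 0.6)]
side tray [([218.0, 324.0], 0.64), ([252.0, 212.0], 0.28)]
side oblong [([247.0, 186.0], 0.8), ([219.0, 203.0], 0.74), ([232.0, 178.0], 0.65), ([250.0, 211.0], 0.58), ([247.0, 316.0], 0.38)]
side stapler [([104.0, 291.0], 0.92)]
```

View pics/top0.png

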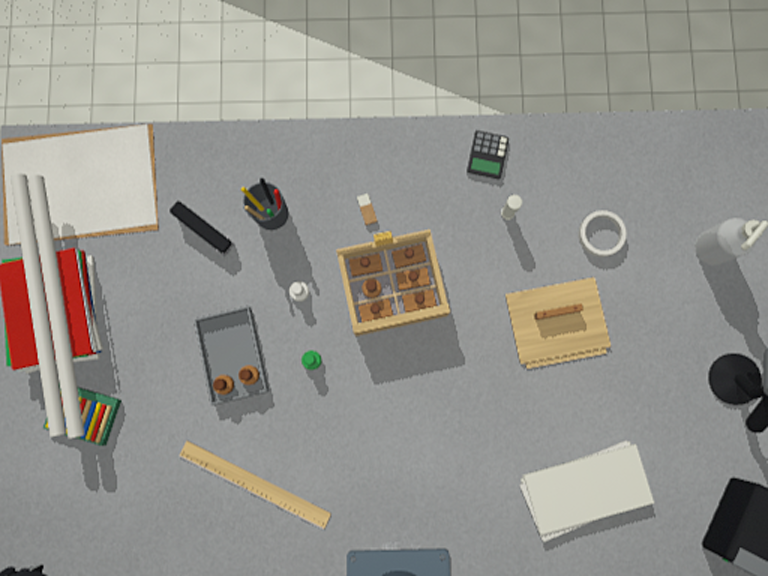

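View pics/side0.png

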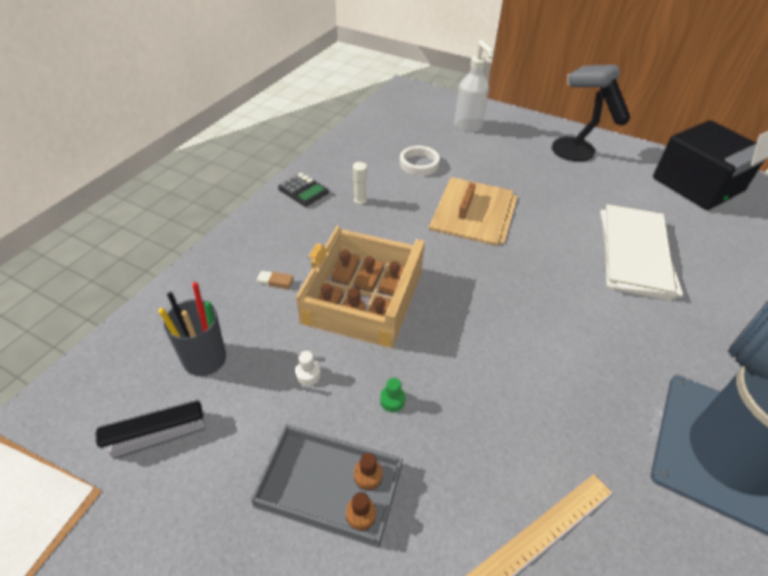

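Run:
```python
from h import *
s=dict(np.load("top0.npz"));save(s,"topcase",(215,145,310,230),8)
s2=dict(np.load("side0.npz"));save(s2,"sidecase",(190,140,290,235),6)
w=cloud(s)
for nm,p,h in [("case",(260,190),0),("stray",(248,191),56),("tray",(156,240),0),("r",(166,254),5),("lid",(369,213),0),("pull",(371,208),30),("far",(368,188),0),("ton",(378,243),0),("green",(208,240),50),("white",(199,195),50),("glue",(343,140),50)]:
    print(nm,onplane(s,p,h).round(1))
# height segments
for lo,hi,bx in [(58,66,(300,600,-150,150)),(70,85,(300,600,-150,150)),(6,13,(300,620,-420,-150)),(30,45,(300,620,-420,-150)),(22,30,(200,600,120,450))]:
    m=(w[...,2]>lo)&(w[...,2]<hi)&(w[...,0]>bx[0])&(w[...,0]<bx[1])&(w[...,1]>bx[2])&(w[...,1]<bx[3])
    P=w[m]; 
    if len(P)<5: print(lo,hi,len(P));continue
    r=cv2.minAreaRect(P[:,:2].astype(np.float32)); print(lo,hi,len(P),np.round(r[0],1),np.round(r[1],1),round(r[2],2),np.median(P[:,2]))
    print(cv2.boxPoints(r).round(1).tolist())
```

```text
case [598.5   3.4   0. ]
stray [588.3  37.7  56. ]
tray [457.2 311.5   0. ]
r [415.8 280.8   5. ]
lid [ 522.9 -316.5    0. ]
pull [ 534.5 -316.3   30. ]
far [ 597.4 -317.6    0. ]
ton [ 434.4 -337.9    0. ]
green [451.8 153.4  50. ]
white [580.7 178.5  50. ]
glue [ 733.  -241.3   50. ]
58 66 164 [566.7  -6.5] [ 99.2 184. ] 10.83 61.511569564104825
[[500.70001220703125, 74.5], [535.2999877929688, -106.19999694824219], [632.7000122070312, -87.5], [598.0999755859375, 93.19999694824219]]
70 85 393 [559.8  -9.5] [ 90.1 183.4] 8.88 77.96084663201495
[[501.1000061035156, 74.19999694824219], [529.4000244140625, -107.0], [618.5, -93.0999984741211], [590.2000122070312, 88.0999984741211]]
6 13 2080 [ 458. -286.] [266.4 319.3] 88.64 8.665407058350501
[[295.20001220703125, -415.3999938964844], [614.4000244140625, -423.0], [620.7000122070312, -156.6999969482422], [301.5, -149.10000610351562]]
30 45 156 [ 537.6 -319.4] [14.  90.2] 9.61 38.00159229565777
[[523.2000122070312, -276.1000061035156], [538.2999877929688, -365.0], [552.0, -362.70001220703125], [537.0, -273.70001220703125]]
22 30 392 [484.1 259.6] [174.4 234.2] 15.71 24.931473629653844
[[368.5, 348.70001220703125], [431.8999938964844, 123.30000305175781], [599.7000122070312, 170.5], [536.2999877929688, 395.8999938964844]]
```

View pics/topcase.png

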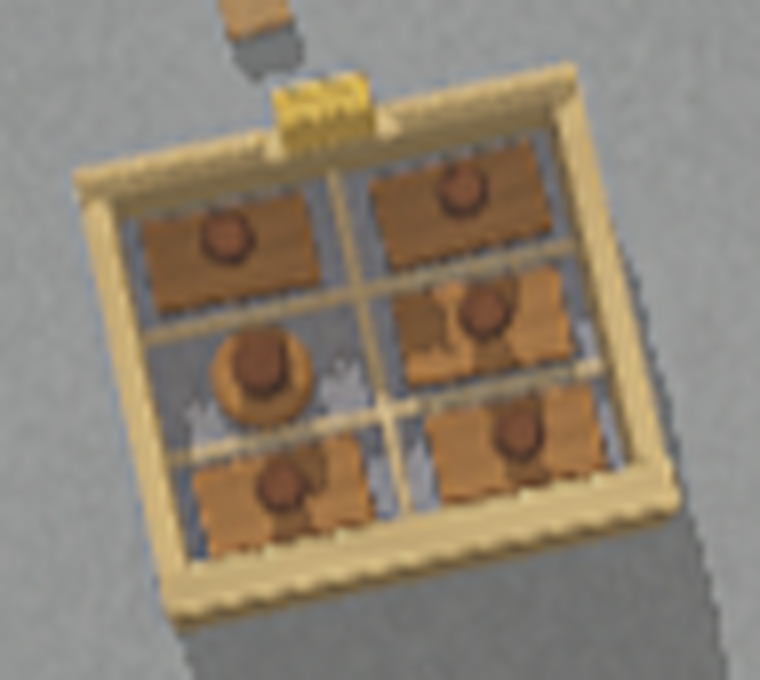

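View pics/sidecase.png

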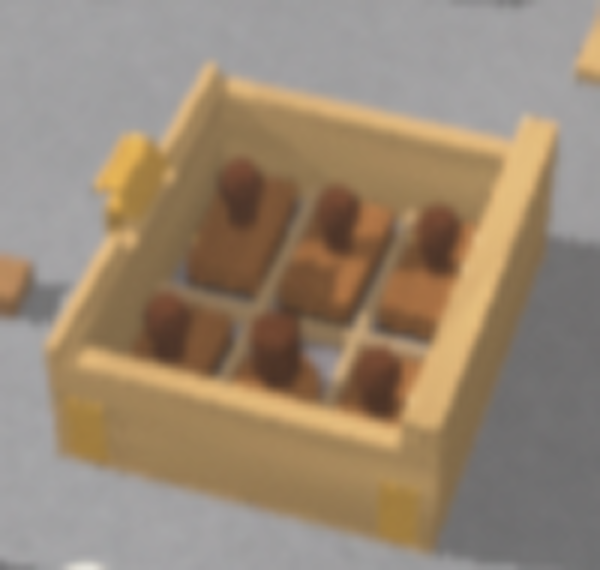

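```bash
cat > fit.py <<'E'
from h import *
from scipy.optimize import least_squares
s=dict(np.load("top0.npz"));w=cloud(s);W=w.reshape(-1,3);W=W[~np.isnan(W[:,0])]
def rect(P):
    r=cv2.minAreaRect(P[:,:2].astype(np.float32)); return np.round(r[0],1),np.round(r[1],1),round(r[2],2),len(P),P[:,2].mean().round(1)
def sel(lo,hi,x0,x1,y0,y1): return W[(W[:,2]>lo)&(W[:,2]<hi)&(W[:,0]>x0)&(W[:,0]<x1)&(W[:,1]>y0)&(W[:,1]<y1)]
print("near",rect(sel(74,84,480,560,-130,110)))
A=sel(59.5,72,480,700,-130,110);print("rim+stops",rect(A))
print("catch",rect(sel(73,95,590,720,-80,80)))
print("lid board",rect(sel(6,12,420,640,-430,-220)))
print("pull",rect(sel(33,45,420,640,-430,-220)))
print("tray",rect(sel(22,29,330,570,190,400)))
print("floor tray",rect(sel(2,8,330,570,230,370)))
H=sel(47,60,520,680,-80,80)
H=sel(46,57,530,650,-70,70);np.random.seed(0)
lab=cv2.kmeans(H[:,:2].astype(np.float32),6,None,(3,100,.01),20,2)
for i in range(6):print("h",H[lab[1][:,0]==i].mean(0).round(1),(lab[1]==i).sum())
for x0,x1,y0,y1 in[(380,450,240,290),(380,450,290,340),(420,480,130,180),(550,610,150,200)]:
    H=sel(46,62,x0,x1,y0,y1);print("stamps",H.mean(0).round(1),len(H))
E
python3 fit.py
```

```text
near (array([526.2, -14.6]), array([ 16.4, 183.7]), 11.44, 358, np.float64(78.3))
rim+stops (array([599.4,  -0. ]), array([165.5, 184.1]), 11.13, 450, np.float64(63.5))
catch (array([680.9,   2.6]), array([22. , 60.3]), 11.81, 97, np.float64(84.0))
lid board (array([ 531. , -324.4]), array([214.1, 202.8]), 0.14, 1880, np.float64(8.7))
pull (array([ 537.6, -319.4]), array([14. , 90.1]), 9.61, 149, np.float64(38.2))
tray (array([468.5, 315.1]), array([170.4, 111. ]), 12.35, 366, np.float64(25.0))
floor tray (array([450.2, 300.4]), array([239.6, 138.8]), 0.09, 1376, np.float64(4.5))
h [565.3 -50.8  52.6] 28
h [592.2  40.4  53.8] 35
h [638.1  51.3  52.9] 31
h [609.2 -40.4  51.9] 33
h [547.7  33.9  52.8] 31
h [647.4 -32.4  51.6] 8
stamps [429.2 279.6  54.1] 45
stamps [413.  326.8  53.6] 54
stamps [455.1 160.6  49.9] 36
stamps [590.4 183.9  50.3] 40
```

```bash
cat > fit2.py <<'E'
from h import *
from scipy.optimize import minimize
from scipy.spatial.transform import Rotation as Ro
def rect(P):
    r=cv2.minAreaRect(P[:,:2].astype(np.float32)); return np.round(r[0],1),np.round(r[1],1),round(r[2],2),len(P),P[:,2].mean().round(1)
for n in("top","side"):
    s=dict(np.load(n+"0.npz"));w=cloud(s);W=w.reshape(-1,3);W=W[~np.isnan(W[:,0])]
    def sel(lo,hi,x0,x1,y0,y1): return W[(W[:,2]>lo)&(W[:,2]<hi)&(W[:,0]>x0)&(W[:,0]<x1)&(W[:,1]>y0)&(W[:,1]<y1)]
    print(n)
    print("near",rect(sel(76,82,480,560,-130,110)))
    print("pull",rect(sel(36,42,420,640,-430,-220)))
    print("lid",rect(sel(6,12,425,620,-430,-220)))
    print("tray",rect(sel(23,28,330,570,230,400)))
    H=sel(50,58,575,610,20,60);print("stray",H.mean(0),rect(H))
    C=sel(80,95,600,720,-80,80)
    c,si=np.cos(np.radians(11.3)),np.sin(np.radians(11.3))
    L=(C[:,:2]-[600.5,.2])@np.array([[c,-si],[si,c]])
    print("catch x",np.percentile(L[:,0],[2,50,98]).round(1),"y",np.percentile(L[:,1],[2,98]).round(1),"z",np.percentile(C[:,2],[5,50,95]).round(1))
    for a in np.arange(64,92,2):
        k=abs(L[:,0]-a)<1
        if k.any():print(a,C[k,2].mean().round(1),end="; ")
    print()
o=observe();print(Ro.from_rotvec(o["tool_rot"]).as_matrix().round(3),o["tool_pos"],o["time"])
E
python3 fit2.py
```

```text
top
near (array([526.3, -14.1]), array([ 15.9, 182.7]), 11.1, 254, np.float64(78.7))
pull (array([ 537.4, -319. ]), array([13.8, 89.4]), 9.39, 108, np.float64(38.8))
lid (array([ 519.6, -324.5]), array([186.2, 202.8]), 0.14, 1876, np.float64(8.7))
tray (array([468.4, 315. ]), array([170.1, 111. ]), 12.35, 263, np.float64(25.2))
stray [592.5376958   40.58262146  54.44009605] (array([593. ,  40.5]), array([18.2, 18.5]), 42.32, 33, np.float64(54.4))
catch x [71.1 79.6 89.7] y [-16.1  15.9] z [80.7 86.  90.6]
68 80.8; 70 80.6; 72 82.8; 74 84.0; 76 86.5; 78 86.5; 80 87.5; 82 87.0; 84 87.7; 86 87.7; 88 84.6; 90 83.1; 
side
near (array([524.7, -16.4]), array([ 16.7, 184.8]), 11.2, 359, np.float64(79.7))
pull (array([ 535.6, -320.3]), array([13.8, 87.3]), 9.62, 83, np.float64(39.8))
lid (array([ 516.5, -325.3]), array([149.5, 187.3]), 9.68, 1445, np.float64(9.9))
tray (array([466.5, 313.4]), array([170.5, 111.8]), 12.11, 908, np.float64(25.5))
stray [590.15356769  41.14457041  55.5452638 ] (array([591. ,  39.3]), array([17.2, 19.8]), 30.34, 46, np.float64(55.5))
catch x [68.7 76.3 86.6] y [-17.7  15.7] z [81.3 87.2 89.9]
68 81.5; 70 82.9; 72 84.7; 74 87.1; 76 88.2; 78 88.8; 80 88.9; 82 88.6; 84 86.9; 86 86.8; 88 87.3; 
[[ 0.222  0.975 -0.   ]
 [ 0.975 -0.222 -0.   ]
 [-0.    -0.    -1.   ]] [116.49492366 511.86804602 206.58321078] 1.5
```

```bash
cat > go.py <<'E'
from h import *
import sys
from scipy.spatial.transform import Rotation as Ro
def go(x,y,z,jaw=None):
    o=observe();M=Ro.from_rotvec(o["tool_rot"]).as_matrix();p=o["tool_pos"]
    a=np.degrees(np.arctan2(M[1,0],M[0,0]))
    if jaw is None: jaw=a
    dy=(a-jaw+90)%180-90   # world cw positive == tool yaw positive
    a2=np.radians(a-dy)
    ax=np.array([np.cos(a2),np.sin(a2)]);ay=np.array([np.sin(a2),-np.cos(a2)])
    d=np.array([x,y])-p[:2]
    print("t",round(o["time"],2),"pos",p.round(1),"jaw",a.round(2),"tilt",np.degrees(np.arccos(-M[2,2])).round(2),"F",o["contact_force"].round(1),"T",o["torque"].round(2),"grip",round(o["grip_width"],3))
    print("yaw first %.4f rad; then shift x %.1f y %.1f z %.1f mm"%(np.radians(dy),d@ax,d@ay,p[2]-z))
if __name__=="__main__": go(*map(float,sys.argv[1:]))
E
python3 go.py 592 40.5 140 101.15
```

```text
t 1.5 pos [116.5 511.9 206.6] jaw 77.18 tilt 0.01 F [0.3 0.1 0.1] T [ 0.04  0.02 -0.01] grip 1.0
yaw first -0.4183 rad; then shift x -554.4 y 375.4 z 66.6 mm
```

>>> arm_command(
  commands=[
    {"yaw":-0.1046},
    {"yaw":-0.1046},
    {"yaw":-0.1046},
    {"yaw":-0.1046},
    {"x":-0.02772,"y":0.01877},
    {"x":-0.02772,"y":0.01877},
    {"x":-0.02772,"y":0.01877},
    {"x":-0.02772,"y":0.01877},
    {"x":-0.02772,"y":0.01877},
    {"x":-0.02772,"y":0.01877},
    {"x":-0.02772,"y":0.01877},
    {"x":-0.02772,"y":0.01877},
  ],
  claw=0.42,
)

```text
$.commands[0]: bad value
```

>>> arm_command(
  commands=[
    {"x":-0.02772,"y":0.01877},
    {"x":-0.02772,"y":0.01877},
    {"x":-0.02772,"y":0.01877},
    {"x":-0.02772,"y":0.01877},
    {"x":-0.02772,"y":0.01877},
    {"x":-0.02772,"y":0.01877},
    {"x":-0.02772,"y":0.01877},
    {"x":-0.02772,"y":0.01877},
    {"x":-0.02772,"y":0.01877},
    {"x":-0.02772,"y":0.01877},
    {"x":-0.02772,"y":0.01877},
    {"x":-0.02772,"y":0.01877},
  ],
)

```text
$.commands[0]: bad value
```

```bash
python3 go.py 592 40.5 120 101.15
```

```text
t 1.5 pos [116.5 511.9 206.6] jaw 77.18 tilt 0.01 F [0.3 0.1 0.1] T [ 0.04  0.02 -0.01] grip 1.0
yaw first -0.4183 rad; then shift x -554.4 y 375.4 z 86.6 mm
```

Perhaps all four keys are needed.

>>> arm_command(
  commands=[
    {"x":0,"y":0,"z":0,"yaw":-0.1046},
    {"x":0,"y":0,"z":0,"yaw":-0.1046},
    {"x":0,"y":0,"z":0,"yaw":-0.1046},
    {"x":0,"y":0,"z":0,"yaw":-0.1046},
    {"x":-0.0277,"y":0.0188,"z":0,"yaw":0},
    {"x":-0.0277,"y":0.0188,"z":0,"yaw":0},
    {"x":-0.0277,"y":0.0188,"z":0,"yaw":0},
    {"x":-0.0277,"y":0.0188,"z":0,"yaw":0},
    {"x":-0.0277,"y":0.0188,"z":0,"yaw":0},
    {"x":-0.0277,"y":0.0188,"z":0,"yaw":0},
    {"x":-0.0277,"y":0.0188,"z":0,"yaw":0},
    {"x":-0.0277,"y":0.0188,"z":0,"yaw":0},
  ],
  claw=0.42,
)

```text
time: 2.5
tool_pos: [307.9, 322.3, 206.8]
tool_rot: [1.995, 2.427, 0.001]
contact_force: [0.6, -0.1, -0.5]
grip_width: 0.422
```

```bash
python3 go.py 592 40.5 120 101.15
```

```text
t 2.5 pos [307.9 322.3 206.8] jaw 101.16 tilt 0.04 F [ 0.6 -0.1 -0.5] T [ 0.05 -0.06 -0.03] grip 0.422
yaw first 0.0002 rad; then shift x -331.5 y 224.3 z 86.8 mm
```

>>> arm_command(
  commands=[
    {"x":-0.0277,"y":0.0188,"z":0,"yaw":0},
    {"x":-0.0277,"y":0.0188,"z":0,"yaw":0},
    {"x":-0.0277,"y":0.0188,"z":0,"yaw":0},
    {"x":-0.0277,"y":0.0188,"z":0,"yaw":0},
    {"x":-0.0277,"y":0.0188,"z":0,"yaw":0},
    {"x":-0.0277,"y":0.0188,"z":0,"yaw":0},
    {"x":-0.0277,"y":0.0188,"z":0,"yaw":0},
    {"x":-0.0277,"y":0.0188,"z":0,"yaw":0},
    {"x":-0.0277,"y":0.0188,"z":0.021,"yaw":0},
    {"x":-0.0277,"y":0.0188,"z":0.021,"yaw":0},
    {"x":-0.0277,"y":0.0188,"z":0.021,"yaw":0},
    {"x":-0.0268,"y":0.0175,"z":0.021,"yaw":0},
  ],
)

```text
time: 3.5
tool_pos: [592.5, 40.2, 121.8]
tool_rot: [1.995, 2.426, 0.001]
contact_force: [0.0, -0.3, 0.1]
grip_width: 0.422
```

```bash
python3 go.py 592 40.5 28 101.15
python3 - <<'E'
from h import *
s=snapshot("top");save(s,"t1",(215,130,310,230),7)
s=snapshot("side");save(s,"s1",(170,100,300,235),5)
E
```

```text
t 3.5 pos [592.5  40.2 121.8] jaw 101.12 tilt 0.06 F [ 0.  -0.3  0.1] T [ 0.   -0.01  0.03] grip 0.422
yaw first -0.0004 rad; then shift x 0.4 y -0.4 z 93.8 mm
```

View pics/t1.png

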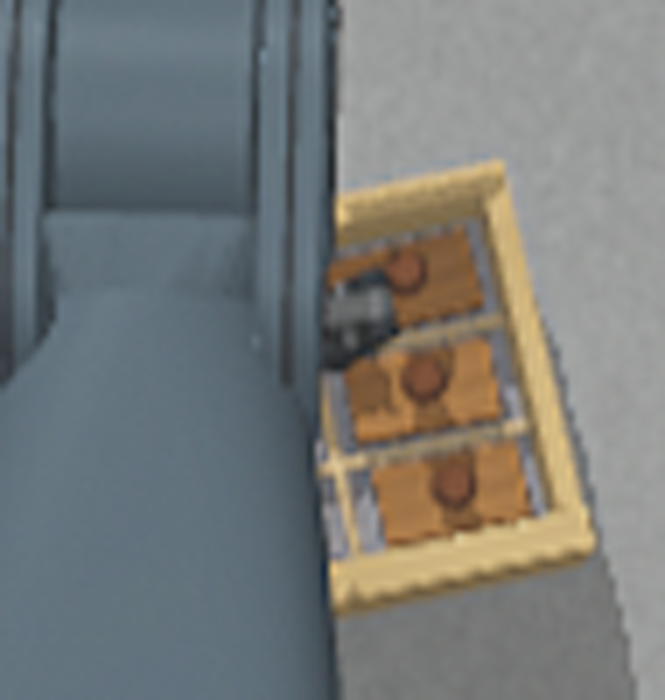

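View pics/s1.png

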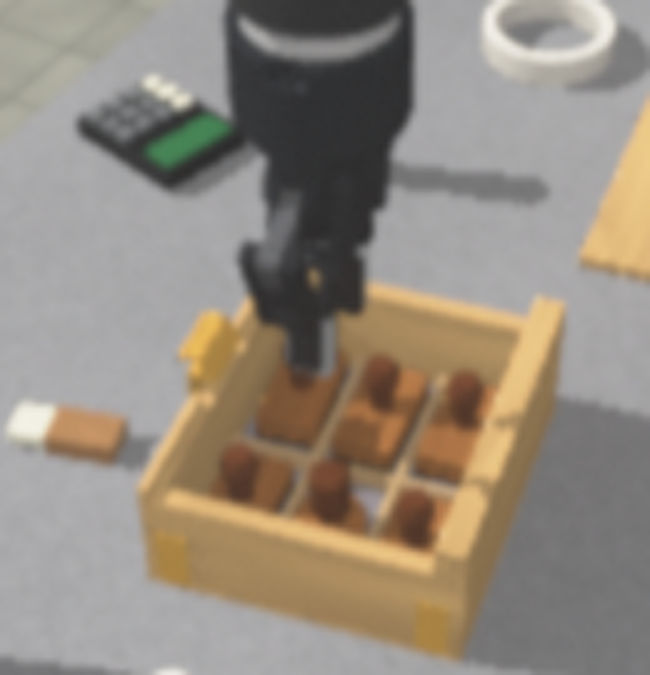

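>>> arm_command(
  commands=[
    {"x":0.0002,"y":0,"z":0.02,"yaw":0},
    {"x":0,"y":0,"z":0.02,"yaw":0},
    {"x":0,"y":0,"z":0.02,"yaw":0},
    {"x":0,"y":0,"z":0.015,"yaw":0},
    {"x":0,"y":0,"z":0.011,"yaw":0},
    {"x":0,"y":0,"z":0.006,"yaw":0},
    {"x":0,"y":0,"z":0,"yaw":0},
  ],
)

```text
time: 4.18
tool_pos: [589.8, 42.3, 29.5]
tool_rot: [-1.993, -2.426, 0.002]
contact_force: [0.3, 0.4, -0.7]
grip_width: 0.419
```

>>> arm_command(
  commands=[
    {"x":0,"y":0,"z":0,"yaw":0},
    {"x":0,"y":0,"z":0,"yaw":0},
    {"x":0,"y":0,"z":0,"yaw":0},
    {"x":0,"y":0,"z":0,"yaw":0},
    {"x":0,"y":0,"z":0,"yaw":0},
  ],
  claw=0,
  force=30,
)

```text
time: 4.6
tool_pos: [591.7, 41.8, 31.5]
tool_rot: [1.994, 2.426, 0.001]
contact_force: [0.3, 0.9, 0.3]
grip_width: -0.002
```

```bash
python3 go.py 592 40.5 130 101.15
```

```text
t 4.6 pos [591.7  41.8  31.5] jaw 101.14 tilt 0.09 F [0.3 0.9 0.3] T [-0.04  0.03  0.04] grip -0.002
yaw first -0.0001 rad; then shift x -1.4 y 0.0 z -98.5 mm
```

Run:
```python
from h import *
s=snapshot("side");save(s,"s2",(170,100,300,235),5)
w=cloud(s)
print([ (np.round(proj(s,X),1)) for X in [(591.7,41.8,31.5),(592,40.5,56),(601,-.4,79)]])
```

```text
[array([234.9, 201.2]), array([234.9, 194.2]), array([240.1, 176.2])]
```

View pics/s2.png

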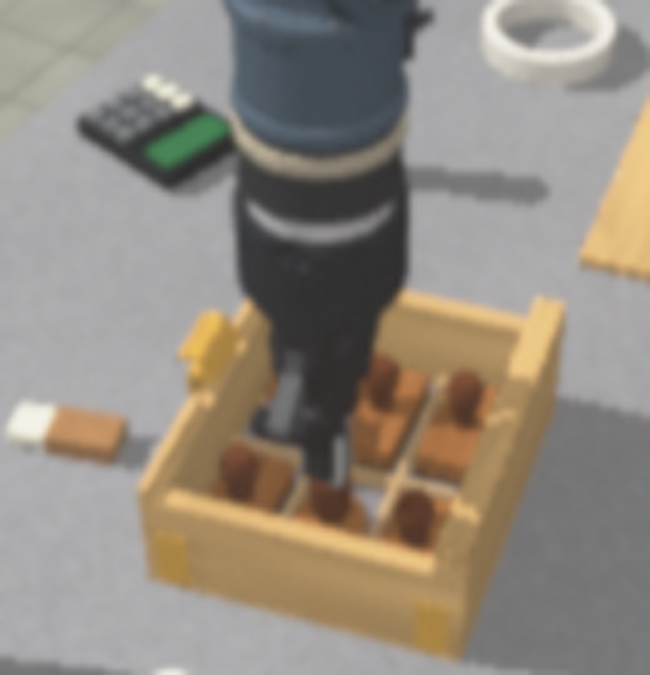

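Run:
```python
from h import *
s=snapshot("side");save(s,"s3",(215,170,260,215),14)
w=cloud(s)
for r in range(176,208,2):
    print(r,[tuple(w[r,c].round(0).astype(int)) if s["range_z"][r,c]>0 else None for c in range(228,244,3)], s["img"][r,235])
```

```text
176 [(np.int64(581), np.int64(85), np.int64(162)), (np.int64(578), np.int64(77), np.int64(156)), (np.int64(576), np.int64(69), np.int64(150)), (np.int64(577), np.int64(55), np.int64(138)), (np.int64(573), np.int64(47), np.int64(133)), (np.int64(612), np.int64(-35), np.int64(45))] [48 46 45]
178 [(np.int64(580), np.int64(87), np.int64(157)), (np.int64(592), np.int64(56), np.int64(126)), (np.int64(579), np.int64(64), np.int64(139)), (np.int64(577), np.int64(55), np.int64(132)), (np.int64(574), np.int64(45), np.int64(125)), (np.int64(618), np.int64(-45), np.int64(26))] [51 48 47]
180 [(np.int64(578), np.int64(90), np.int64(156)), (np.int64(592), np.int64(57), np.int64(120)), (np.int64(585), np.int64(55), np.int64(121)), (np.int64(577), np.int64(54), np.int64(125)), (np.int64(581), np.int64(34), np.int64(105)), (np.int64(615), np.int64(-39), np.int64(25))] [51 48 47]
182 [(np.int64(577), np.int64(92), np.int64(151)), (np.int64(575), np.int64(83), np.int64(145)), (np.int64(588), np.int64(50), np.int64(109)), (np.int64(577), np.int64(55), np.int64(120)), (np.int64(581), np.int64(34), np.in
[... 2815 characters left out ...]
64(45), np.int64(36)), (np.int64(582), np.int64(33), np.int64(25)), (np.int64(584), np.int64(14), np.int64(5))] [81 55 42]
204 [(np.int64(588), np.int64(80), np.int64(61)), (np.int64(598), np.int64(50), np.int64(25)), (np.int64(592), np.int64(46), np.int64(25)), (np.int64(585), np.int64(43), np.int64(26)), (np.int64(577), np.int64(41), np.int64(29)), (np.int64(575), np.int64(30), np.int64(19))] [113  80  55]
206 [(np.int64(583), np.int64(87), np.int64(63)), (np.int64(577), np.int64(83), np.int64(63)), (np.int64(570), np.int64(81), np.int64(65)), (np.int64(564), np.int64(78), np.int64(65)), (np.int64(575), np.int64(44), np.int64(25)), (np.int64(574), np.int64(31), np.int64(13))] [221 176 116]
```

View pics/s3.png

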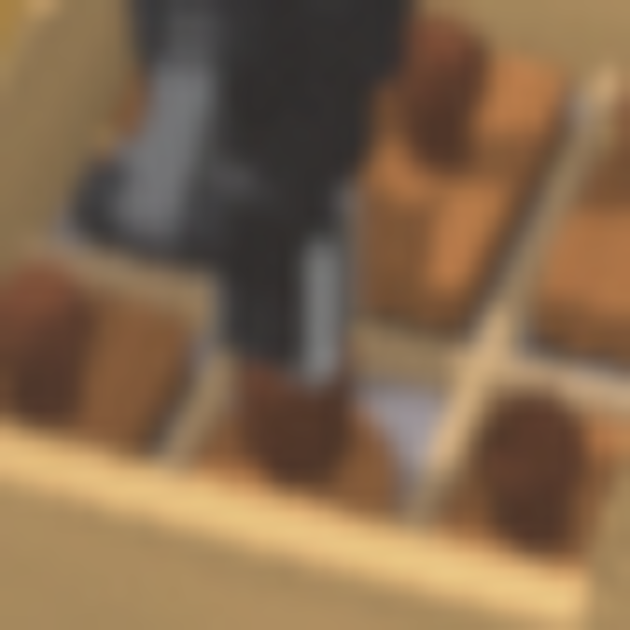

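>>> arm_command(
  commands=[
    {"x":0,"y":0,"z":-0.02,"yaw":0},
    {"x":0,"y":0,"z":-0.03,"yaw":0},
    {"x":0,"y":0,"z":-0.03,"yaw":0},
    {"x":0,"y":0,"z":-0.02,"yaw":0},
    {"x":0,"y":0,"z":0,"yaw":0},
  ],
)

```text
time: 5.12
tool_pos: [594.7, 41.7, 137.2]
tool_rot: [1.99, 2.42, 0.01]
contact_force: [0.9, 0.8, 0.6]
grip_width: 0.0
```

```bash
python3 go.py 592 40.5 28 101.15
python3 - <<'E'
from h import *
s=snapshot("side");save(s,"s4",(200,100,280,230),5)
np.savez("s4.npz",**{k:s[k] for k in("img","range_z","mtx","R","t")})
w=cloud(s)
p=observe()["tool_pos"];print(proj(s,p).round(1))
m=(abs(w[...,0]-592)<30)&(abs(w[...,1]-40)<40)&(w[...,2]>66)&(s["img"].sum(-1)<300)
P=w[m]
for z in range(66,200,5):
    k=(P[:,2]>z)&(P[:,2]<z+5)
    if k.any(): print(z,k.sum(),P[k].min(0).round(0),P[k].max(0).round(0))
o=observe();print(o["q"])
E
```

```text
t 5.12 pos [594.7  41.7 137.2] jaw 101.15 tilt 0.62 F [0.9 0.8 0.6] T [-0.06 -0.05 -0.07] grip 0.0
yaw first -0.0000 rad; then shift x -0.7 y -2.9 z 109.2 mm
[233.6 171.1]
161 2 [594.  46. 162.] [597.  48. 164.]
166 6 [586.  46. 167.] [603.  54. 171.]
171 10 [585.  46. 172.] [596.  56. 175.]
176 12 [585.  45. 177.] [600.  56. 181.]
181 14 [585.  45. 181.] [599.  56. 186.]
186 14 [584.  45. 186.] [599.  56. 191.]
191 8 [584.  45. 191.] [596.  57. 196.]
196 3 [583.  36. 197.] [585.  43. 198.]
[-4.24149376e-02  2.17515387e-01  1.42822967e-01  1.48891466e+00
  2.84821421e-06 -2.36975472e-01]
```

View pics/s4.png

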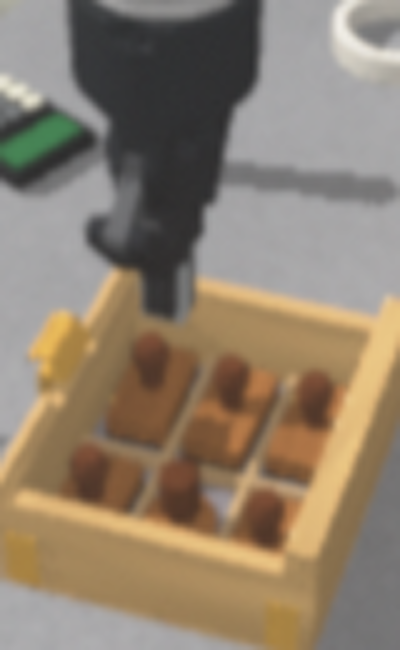

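```bash
cat > tip.py <<'E'
from h import *
def tip():
    o=observe();p=o["tool_pos"]
    for n in ("side","top"):
        s=snapshot(n);w=cloud(s);I=s["img"].astype(int)
        m=(abs(w[...,0]-p[0])<25)&(abs(w[...,1]-p[1])<25)&(w[...,2]>p[2]-20)&(w[...,2]<p[2]+60)&(I.sum(-1)<330)&(I.max(-1)-I.min(-1)<25)
        P=w[m]
        if len(P)<5: print(n,"few",len(P));continue
        lo=P[:,2].min();k=P[:,2]<lo+20
        print(n,"tool",p.round(1),"lowest",np.sort(P[:,2])[:6].round(1),"mean low",P[k].mean(0).round(1),P[k].min(0).round(1),P[k].max(0).round(1))
tip()
E
python3 tip.py; python3 -c "
from h import *
o=observe();print(o)"
```

```text
side tool [593.5  41.8 134.5] lowest [162.3 165.7 166.1 166.2 167.3 168.4] mean low [588.9  50.5 174.6] [581.6  38.2 162.3] [597.2  55.7 182.3]
top few 0
{'time': 5.2667, 'q': array([-4.23948503e-02,  2.19984450e-01,  1.37311047e-01,  1.48838791e+00,
       -8.75368144e-06, -2.36951943e-01]), 'dq': array([ 0.00091382,  0.02019483, -0.03727835, -0.00034614,  0.00086712,
       -0.00195693]), 'joint_efforts': array([ 1.34879455e-02, -4.18976927e+01,  3.33585763e+01, -3.95602291e-02,
        1.12399377e-04,  3.62427306e-05]), 'tool_pos': array([590.96382056,  41.88834316, 130.25343488]), 'tool_rot': array([-1.99504987e+00, -2.42653739e+00,  2.61452593e-04]), 'contact_force': array([-0.65985071,  0.75123788, -0.68311253]), 'torque': array([ 0.01117873,  0.00027894, -0.00641459]), 'grip_width': 0.0014138730483017829}
```

```bash
python3 tip.py
python3 - <<'E'
from h import *
o=observe();p=o["tool_pos"]
s=snapshot("side");w=cloud(s);c=proj(s,p+[0,0,29]).round().astype(int);print(p,c)
save(s,"s5",(c[0]-20,c[1]-25,c[0]+20,c[1]+15),14)
for r in range(c[1]-6,c[1]+8):
    print(r,[(w[r,k].round(0).tolist(),s["img"][r,k].sum()) for k in range(c[0]-3,c[0]+4,3)])
E
```

```text
side tool [591.   41.9 130.3] lowest [157.7 159.2 159.7 161.5 162.1 163.4] mean low [587.   50.  170.1] [579.8  37.8 157.7] [600.3  55.9 177.7]
top few 0
[589.88436703  41.89710914 128.63509119] [235 164]
158 [([578.0, 71.0, 204.0], np.uint64(144)), ([573.0, 68.0, 204.0], np.uint64(148)), ([580.0, 45.0, 183.0], np.uint64(329))]
159 [([589.0, 54.0, 183.0], np.uint64(150)), ([572.0, 70.0, 203.0], np.uint64(148)), ([579.0, 46.0, 181.0], np.uint64(336))]
160 [([589.0, 55.0, 181.0], np.uint64(158)), ([582.0, 53.0, 183.0], np.uint64(152)), ([580.0, 45.0, 177.0], np.uint64(339))]
161 [([589.0, 55.0, 178.0], np.uint64(155)), ([582.0, 54.0, 180.0], np.uint64(156)), ([580.0, 44.0, 173.0], np.uint64(344))]
162 [([588.0, 56.0, 176.0], np.uint64(159)), ([582.0, 54.0, 177.0], np.uint64(157)), ([579.0, 46.0, 173.0], np.uint64(348))]
163 [([590.0, 54.0, 171.0], np.uint64(155)), ([583.0, 53.0, 173.0], np.uint64(157)), ([581.0, 43.0, 166.0], np.uint64(348))]
164 [([590.0, 54.0, 168.0], np.uint64(155)), ([582.0, 53.0, 171.0], np.uint64(155)), ([580.0, 45.0, 165.0], np.uint64(347))]
165 [([589.0, 56.0, 167.0], np.uint64(174)), ([584.0, 52.0, 166.0], np.uint64(157)), ([579.0, 46.0, 163.0], np.uint64(351))]
166 [([591.0, 53.0, 161.0], np.uint64(230)), ([583.0, 53.0, 164.0], np.uint64(192)), ([579.0, 46.0, 160.0], np.uint64(362))]
167 [([649.0, -40.0, 55.0], np.uint64(262)), ([587.0, 46.0, 154.0], np.uint64(278)), ([579.0, 46.0, 158.0], np.uint64(368))]
168 [([646.0, -36.0, 57.0], np.uint64(253)), ([661.0, -74.0, 19.0], np.uint64(324)), ([651.0, -74.0, 24.0], np.uint64(357))]
169 [([645.0, -34.0, 55.0], np.uint64(223)), ([nan, nan, nan], np.uint64(311)), ([652.0, -77.0, 17.0], np.uint64(330))]
170 [([646.0, -34.0, 51.0], np.uint64(206)), ([652.0, -60.0, 27.0], np.uint64(285)), ([646.0, -66.0, 25.0], np.uint64(299))]
171 [([644.0, -32.0, 50.0], np.uint64(198)), ([651.0, -58.0, 26.0], np.uint64(276)), ([643.0, -61.0, 26.0], np.uint64(284))]
```

View pics/s5.png

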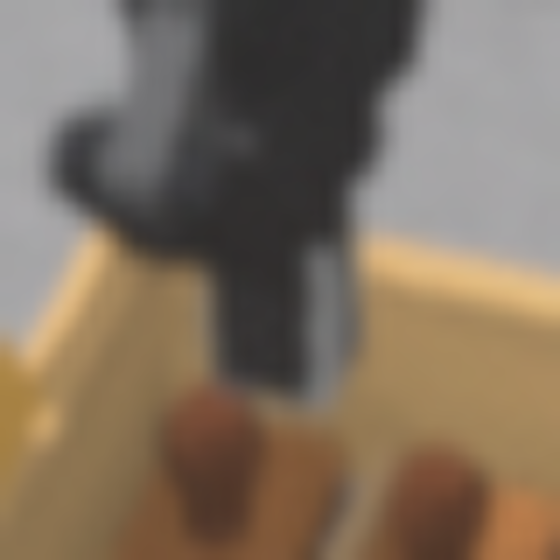

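>>> arm_command(
  commands=[
    {"x":0,"y":0,"z":0,"yaw":0},
    {"x":0,"y":0,"z":0,"yaw":0},
    {"x":0,"y":0,"z":0.02,"yaw":0},
    {"x":0,"y":0,"z":0.03,"yaw":0},
    {"x":0,"y":0,"z":0.03,"yaw":0},
    {"x":0,"y":0,"z":0.01,"yaw":0},
    {"x":0,"y":0,"z":0.006,"yaw":0},
    {"x":0,"y":0,"z":0.006,"yaw":0},
    {"x":0,"y":0,"z":0.006,"yaw":0},
    {"x":0,"y":0,"z":0.004,"yaw":0},
    {"x":0,"y":0,"z":0,"yaw":0},
  ],
  claw=0.42,
)

```text
time: 6.33
tool_pos: [591.5, 41.9, 19.0]
tool_rot: [1.995, 2.426, 0.001]
contact_force: [0.4, 0.3, 0.4]
grip_width: 0.419
```

```bash
python3 go.py 592 40.5 1.5 101.15
```

```text
t 6.33 pos [591.5  41.9  19. ] jaw 101.15 tilt 0.04 F [0.4 0.3 0.4] T [ 0.01 -0.01 -0.02] grip 0.419
yaw first -0.0000 rad; then shift x -1.4 y 0.2 z 17.5 mm
```

>>> arm_command(
  commands=[
    {"x":-0.001,"y":0,"z":0.005,"yaw":0},
    {"x":0,"y":0,"z":0.005,"yaw":0},
    {"x":0,"y":0,"z":0.004,"yaw":0},
    {"x":0,"y":0,"z":0.002,"yaw":0},
    {"x":0,"y":0,"z":0,"yaw":0},
  ],
)

```text
time: 6.75
tool_pos: [590.6, 40.9, 1.7]
tool_rot: [-1.994, -2.426, 0.001]
contact_force: [-0.3, 0.4, -0.2]
grip_width: 0.417
```

```bash
python3 go.py 592 40.5 1.5 101.15;python3 - <<'E'
from h import *
s=snapshot("side");save(s,"s6",(210,160,265,215),11)
E
```

```text
t 6.75 pos [590.6  40.9   1.7] jaw 101.15 tilt 0.09 F [-0.3  0.4 -0.2] T [-0.01  0.02  0.06] grip 0.417
yaw first -0.0000 rad; then shift x -0.7 y 1.3 z 0.2 mm
```

View pics/s6.png

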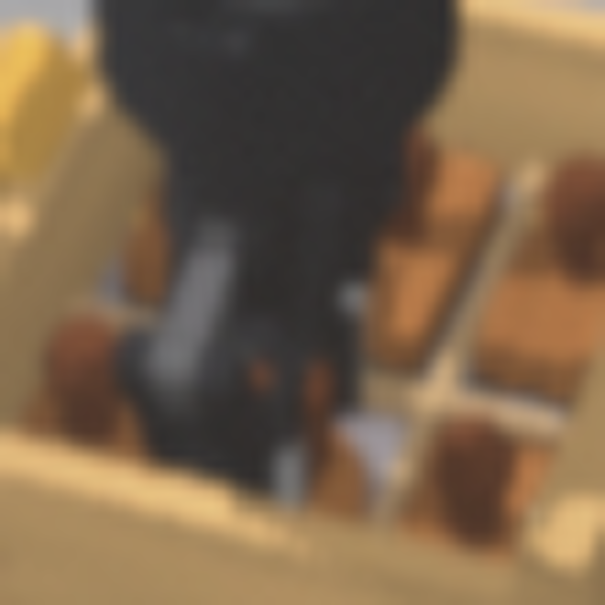

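>>> arm_command(
  commands=[
    {"x":0,"y":0,"z":0,"yaw":0},
    {"x":0,"y":0,"z":0,"yaw":0},
    {"x":0,"y":0,"z":0,"yaw":0},
    {"x":0,"y":0,"z":0,"yaw":0},
    {"x":0,"y":0,"z":0,"yaw":0},
  ],
  claw=0,
  force=30,
)

```text
time: 7.22
tool_pos: [591.4, 40.9, 2.8]
tool_rot: [1.995, 2.427, 0.0]
contact_force: [0.9, 0.6, 0.1]
grip_width: 0.245
```

```bash
python3 go.py 506 322 120
```

```text
t 7.22 pos [591.4  40.9   2.8] jaw 101.15 tilt 0.02 F [0.9 0.6 0.1] T [-0.03  0.03  0.02] grip 0.245
yaw first 0.0000 rad; then shift x 292.3 y -29.4 z -117.2 mm
```

>>> arm_command(
  commands=[
    {"x":0,"y":0,"z":-0.01,"yaw":0},
    {"x":0,"y":0,"z":-0.025,"yaw":0},
    {"x":0,"y":0,"z":-0.03,"yaw":0},
    {"x":0,"y":0,"z":-0.025,"yaw":0},
    {"x":0,"y":0,"z":-0.01,"yaw":0},
  ],
)

```text
time: 7.63
tool_pos: [593.9, 40.8, 108.2]
tool_rot: [1.991, 2.422, 0.007]
contact_force: [0.5, 0.3, 1.2]
grip_width: 0.244
```

>>> arm_command(
  commands=[
    {"x":0.015,"y":-0.0015,"z":0,"yaw":0},
    {"x":0.026,"y":-0.0026,"z":0,"yaw":0},
    {"x":0.026,"y":-0.0026,"z":0,"yaw":0},
    {"x":0.026,"y":-0.0026,"z":0,"yaw":0},
    {"x":0.026,"y":-0.0026,"z":0,"yaw":0},
    {"x":0.026,"y":-0.0026,"z":0,"yaw":0},
    {"x":0.026,"y":-0.0026,"z":0,"yaw":0},
    {"x":0.026,"y":-0.0026,"z":0,"yaw":0},
    {"x":0.026,"y":-0.0026,"z":0,"yaw":0},
    {"x":0.026,"y":-0.0026,"z":0,"yaw":0},
    {"x":0.026,"y":-0.0026,"z":0,"yaw":0},
    {"x":0.0173,"y":-0.0019,"z":0,"yaw":0},
  ],
)

```text
time: 8.63
tool_pos: [503.1, 324.5, 100.6]
tool_rot: [-1.991, -2.427, 0.004]
contact_force: [0.7, -0.0, -0.4]
grip_width: 0.245
```

```bash
python3 go.py 506 322 2
python3 - <<'E'
from h import *
s=snapshot("side");save(s,"s7",(160,200,290,370),4)
E
```

```text
t 8.63 pos [503.1 324.5 100.6] jaw 101.28 tilt 0.21 F [ 0.7 -0.  -0.4] T [-0.07  0.01  0.03] grip 0.245
yaw first 0.0000 rad; then shift x -3.0 y 2.4 z 98.6 mm
```

View pics/s7.png

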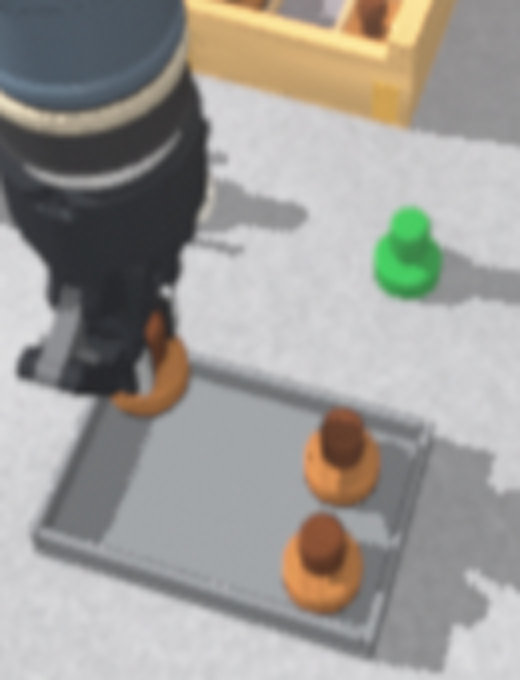

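>>> arm_command(
  commands=[
    {"x":-0.002,"y":0.002,"z":0.015,"yaw":0},
    {"x":0,"y":0,"z":0.025,"yaw":0},
    {"x":0,"y":0,"z":0.025,"yaw":0},
    {"x":0,"y":0,"z":0.017,"yaw":0},
    {"x":0,"y":0,"z":0.01,"yaw":0},
    {"x":0,"y":0,"z":0.005,"yaw":0},
    {"x":0,"y":0,"z":0.003,"yaw":0},
    {"x":0,"y":0,"z":0.001,"yaw":0},
    {"x":0,"y":0,"z":0,"yaw":0},
    {"x":0,"y":0,"z":0,"yaw":0},
  ],
)

```text
time: 9.52
tool_pos: [509.4, 321.0, 2.9]
tool_rot: [1.995, 2.426, 0.004]
contact_force: [0.2, -0.3, -0.6]
grip_width: 0.248
```

```bash
python3 go.py 506 322 2
python3 - <<'E'
from h import *
s=snapshot("side");save(s,"s8",(160,200,290,370),4)
E
```

```text
t 9.52 pos [509.4 321.    2.9] jaw 101.15 tilt 0.16 F [ 0.2 -0.3 -0.6] T [ 0.03 -0.01 -0.02] grip 0.248
yaw first 0.0000 rad; then shift x 1.6 y -3.1 z 0.9 mm
```

View pics/s8.png

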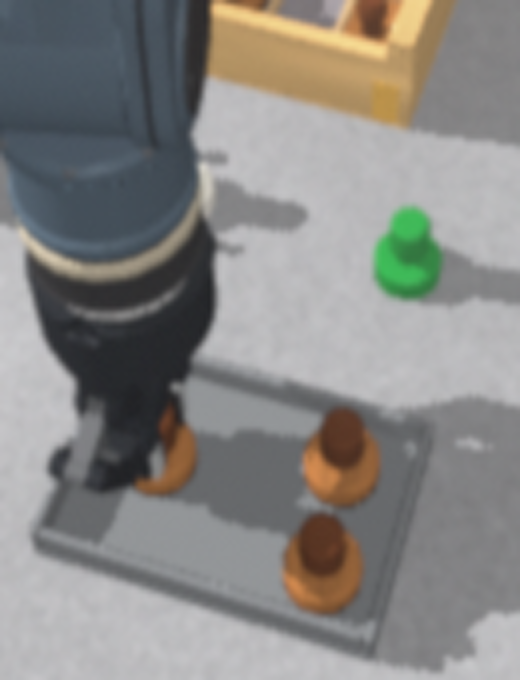

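>>> arm_command(
  commands=[
    {"x":0,"y":0,"z":0.001,"yaw":0},
    {"x":0,"y":0,"z":0,"yaw":0},
    {"x":0,"y":0,"z":0,"yaw":0},
    {"x":0,"y":0,"z":0,"yaw":0},
  ],
)

```text
time: 9.9
tool_pos: [509.3, 320.9, 1.7]
tool_rot: [1.995, 2.426, 0.003]
contact_force: [0.7, 0.6, 2.7]
grip_width: 0.246
```

>>> arm_command(
  commands=[
    {"x":0,"y":0,"z":0,"yaw":0},
    {"x":0,"y":0,"z":0,"yaw":0},
    {"x":0,"y":0,"z":0,"yaw":0},
    {"x":0,"y":0,"z":0,"yaw":0},
  ],
  claw=0.42,
)

```text
time: 10.23
tool_pos: [507.7, 320.2, -0.0]
tool_rot: [-1.995, -2.426, 0.002]
contact_force: [-0.1, 0.9, -0.3]
grip_width: 0.419
```

>>> arm_command(
  commands=[
    {"x":0,"y":0,"z":-0.01,"yaw":0},
    {"x":0,"y":0,"z":-0.02,"yaw":0},
    {"x":0,"y":0,"z":-0.03,"yaw":0},
    {"x":0,"y":0,"z":-0.04,"yaw":0},
    {"x":0,"y":0,"z":-0.04,"yaw":0},
    {"x":0,"y":0,"z":-0.01,"yaw":0},
  ],
)

```text
time: 10.73
tool_pos: [511.5, 322.1, 159.7]
tool_rot: [1.992, 2.423, 0.018]
contact_force: [0.9, 0.0, 1.6]
grip_width: 0.421
```

```bash
python3 go.py 536.5 -319.7 150 9.6
python3 - <<'E'
from h import *
s=snapshot("side");save(s,"s9",(160,200,290,370),4)
w=cloud(s);H=w[(w[...,2]>45)&(w[...,2]<60)&(abs(w[...,0]-506)<30)&(abs(w[...,1]-322)<30)];print(len(H),H.mean(0))
E
```

```text
t 10.73 pos [511.5 322.1 159.7] jaw 101.16 tilt 0.73 F [0.9 0.  1.6] T [ 0.06 -0.09  0.01] grip 0.421
yaw first -1.5436 rad; then shift x 82.4 y -637.0 z 9.7 mm
117 [507.6446937  320.94633857  53.97216962]
```

View pics/s9.png

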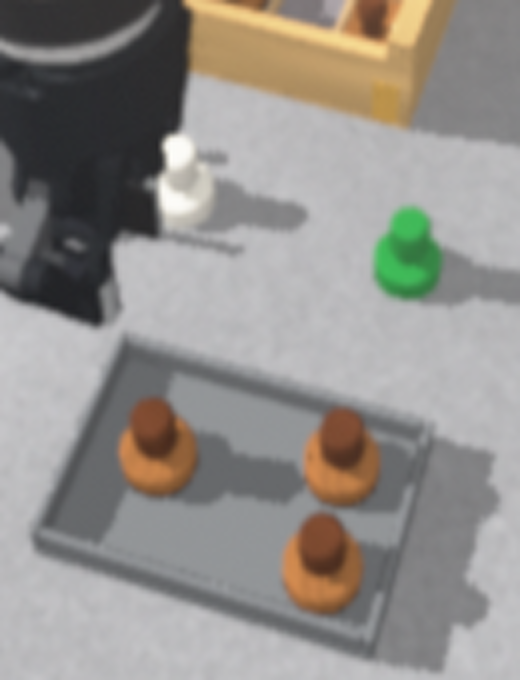

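>>> arm_command(
  commands=[
    {"x":0,"y":0,"z":0,"yaw":0.123},
    {"x":0,"y":0,"z":0,"yaw":0.123},
    {"x":0,"y":0,"z":0,"yaw":0.123},
    {"x":0,"y":0,"z":0,"yaw":0.123},
    {"x":0,"y":0,"z":0,"yaw":0.123},
    {"x":0,"y":0,"z":0,"yaw":0.123},
    {"x":0,"y":0,"z":0,"yaw":0.123},
    {"x":0,"y":0,"z":0,"yaw":0.123},
    {"x":0,"y":0,"z":0,"yaw":0.123},
    {"x":0,"y":0,"z":0,"yaw":0.123},
    {"x":0,"y":0,"z":0,"yaw":0.123},
    {"x":0,"y":0,"z":0,"yaw":0.123},
  ],
)

```text
time: 11.78
tool_pos: [507.8, 320.2, 150.0]
tool_rot: [3.11, 0.444, -0.002]
contact_force: [-0.2, -0.3, -1.1]
grip_width: 0.424
```

```bash
python3 go.py 536.5 -319.7 150 9.6
```

```text
t 11.78 pos [507.8 320.2 150. ] jaw 16.23 tilt 0.08 F [-0.2 -0.3 -1.1] T [ 0.07  0.07 -0.01] grip 0.424
yaw first 0.1158 rad; then shift x -78.4 y 635.8 z -0.0 mm
```

>>> arm_command(
  commands=[
    {"x":0,"y":0,"z":0,"yaw":0.1158},
    {"x":-0.0017,"y":0.015,"z":0,"yaw":0},
    {"x":-0.0036,"y":0.029,"z":0,"yaw":0},
    {"x":-0.0036,"y":0.029,"z":0,"yaw":0},
    {"x":-0.0036,"y":0.029,"z":0,"yaw":0},
    {"x":-0.0036,"y":0.029,"z":0,"yaw":0},
    {"x":-0.0036,"y":0.029,"z":0,"yaw":0},
    {"x":-0.0036,"y":0.029,"z":0,"yaw":0},
    {"x":-0.0036,"y":0.029,"z":0,"yaw":0},
    {"x":-0.0036,"y":0.029,"z":0,"yaw":0},
    {"x":-0.0036,"y":0.029,"z":0,"yaw":0},
    {"x":-0.0036,"y":0.029,"z":0,"yaw":0},
  ],
)

```text
time: 12.78
tool_pos: [522.9, 11.4, 150.4]
tool_rot: [3.129, 0.276, -0.001]
contact_force: [0.4, 0.1, 0.5]
grip_width: 0.419
```

>>> arm_command(
  commands=[
    {"x":-0.0036,"y":0.029,"z":0,"yaw":0},
    {"x":-0.0036,"y":0.029,"z":0,"yaw":0},
    {"x":-0.0036,"y":0.029,"z":0,"yaw":0},
    {"x":-0.0036,"y":0.029,"z":0,"yaw":0},
    {"x":-0.0036,"y":0.029,"z":0,"yaw":0},
    {"x":-0.0036,"y":0.029,"z":0,"yaw":0},
    {"x":-0.0036,"y":0.029,"z":0,"yaw":0},
    {"x":-0.0036,"y":0.029,"z":0,"yaw":0},
    {"x":-0.0036,"y":0.029,"z":0,"yaw":0},
    {"x":-0.0036,"y":0.029,"z":0,"yaw":0},
    {"x":-0.0036,"y":0.029,"z":0,"yaw":0},
    {"x":0,"y":0.01,"z":0,"yaw":0},
  ],
)

```text
time: 13.78
tool_pos: [540.0, -321.9, 149.8]
tool_rot: [3.128, 0.269, -0.002]
contact_force: [0.0, -0.2, -0.8]
grip_width: 0.417
```

```bash
python3 go.py 536.5 -319.7 30 9.6
```

```text
t 13.78 pos [ 540.  -321.9  149.8] jaw 9.84 tilt 0.13 F [ 0.  -0.2 -0.8] T [-0.04  0.03 -0.03] grip 0.417
yaw first 0.0042 rad; then shift x -3.1 y -2.8 z 119.8 mm
```

>>> arm_command(
  commands=[
    {"x":-0.002,"y":-0.002,"z":0.015,"yaw":0.004},
    {"x":0,"y":0,"z":0.03,"yaw":0},
    {"x":0,"y":0,"z":0.03,"yaw":0},
    {"x":0,"y":0,"z":0.025,"yaw":0},
    {"x":0,"y":0,"z":0.015,"yaw":0},
    {"x":0,"y":0,"z":0,"yaw":0},
    {"x":0,"y":0,"z":0,"yaw":0},
    {"x":0,"y":0,"z":0,"yaw":0},
  ],
)

```text
time: 14.45
tool_pos: [539.8, -316.2, 37.1]
tool_rot: [3.129, 0.267, 0.002]
contact_force: [0.4, -0.2, 0.5]
grip_width: 0.416
```

```bash
python3 go.py 536.5 -319.7 -2.5 9.6;  python3 - <<'E'
from h import *
s=snapshot("top");save(s,"t10",(320,170,420,260),6)
s=snapshot("side");save(s,"s10",(270,90,360,170),7)
E
```

```text
t 14.45 pos [ 539.8 -316.2   37.1] jaw 9.76 tilt 0.1 F [ 0.4 -0.2  0.5] T [-0.04  0.01 -0.02] grip 0.416
yaw first 0.0028 rad; then shift x -3.8 y 2.9 z 39.6 mm
```

View pics/s10.png

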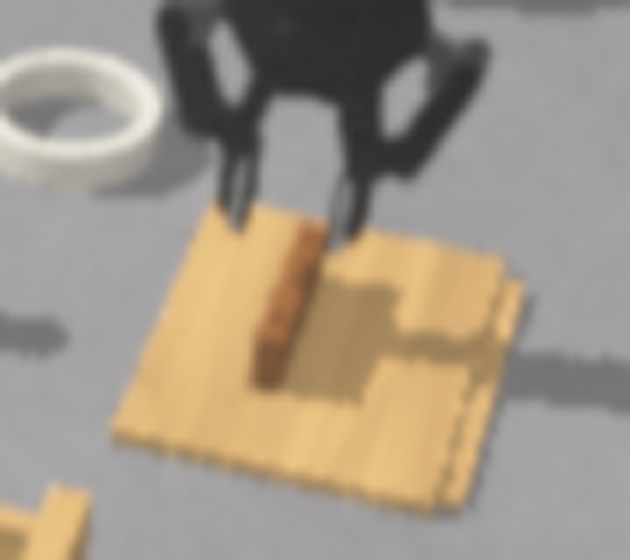

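View pics/t10.png

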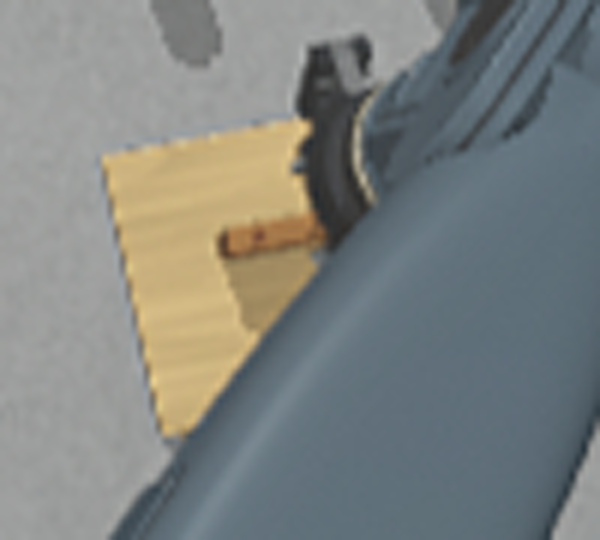

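>>> arm_command(
  commands=[
    {"x":-0.003,"y":0.002,"z":0.01,"yaw":0.003},
    {"x":0,"y":0,"z":0.012,"yaw":0},
    {"x":0,"y":0,"z":0.01,"yaw":0},
    {"x":0,"y":0,"z":0.006,"yaw":0},
    {"x":0,"y":0,"z":0,"yaw":0},
    {"x":0,"y":0,"z":0,"yaw":0},
    {"x":0,"y":0,"z":0,"yaw":0},
    {"x":0,"y":0,"z":0,"yaw":0},
  ],
)

```text
time: 15.22
tool_pos: [537.1, -318.6, -1.8]
tool_rot: [3.13, 0.261, 0.001]
contact_force: [0.0, 0.2, 0.6]
grip_width: 0.419
```

```bash
python3 go.py 536.5 -319.7 -2.5 9.6;  python3 - <<'E'
from h import *
s=snapshot("side");save(s,"s11",(270,90,360,170),7)
E
```

```text
t 15.22 pos [ 537.1 -318.6   -1.8] jaw 9.55 tilt 0.06 F [0.  0.2 0.6] T [ 0.    0.09 -0.06] grip 0.419
yaw first -0.0009 rad; then shift x -0.8 y 1.0 z 0.7 mm
```

View pics/s11.png

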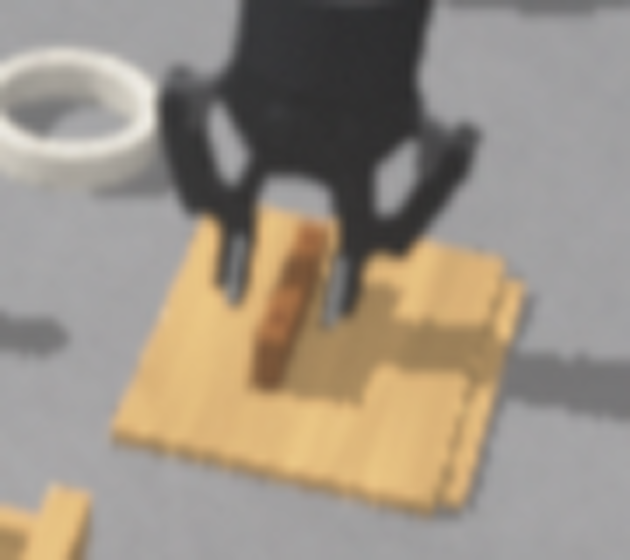

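>>> arm_command(
  commands=[
    {"x":0,"y":0,"z":0,"yaw":0},
    {"x":0,"y":0,"z":0,"yaw":0},
    {"x":0,"y":0,"z":0,"yaw":0},
    {"x":0,"y":0,"z":0,"yaw":0},
    {"x":0,"y":0,"z":0,"yaw":0},
    {"x":0,"y":0,"z":0,"yaw":0},
  ],
  claw=0,
  force=20,
)

```text
time: 15.77
tool_pos: [536.9, -318.7, -1.7]
tool_rot: [3.13, 0.261, 0.001]
contact_force: [-2.3, -0.0, 3.3]
grip_width: 0.154
```

>>> arm_command(
  commands=[
    {"x":0,"y":0,"z":-0.006,"yaw":0},
    {"x":0,"y":0,"z":-0.01,"yaw":0},
    {"x":0,"y":0,"z":-0.014,"yaw":0},
    {"x":0,"y":0,"z":-0.015,"yaw":0},
    {"x":0,"y":0,"z":-0.015,"yaw":0},
    {"x":0,"y":0,"z":-0.015,"yaw":0},
    {"x":0,"y":0,"z":-0.015,"yaw":0},
    {"x":0,"y":0,"z":-0.015,"yaw":0},
    {"x":0,"y":0,"z":-0.015,"yaw":0},
    {"x":0,"y":0,"z":-0.012,"yaw":0},
    {"x":0,"y":0,"z":-0.006,"yaw":0},
    {"x":0,"y":0,"z":0,"yaw":0},
  ],
)

```text
time: 16.77
tool_pos: [537.7, -318.8, 137.7]
tool_rot: [3.129, 0.261, 0.004]
contact_force: [-0.8, -0.0, -2.5]
grip_width: 0.162
```

```bash
python3 go.py 536.5 -319.7 136 11.15;  python3 - <<'E'
from h import *
s=snapshot("side");save(s,"s12",(230,30,380,170),4.5)
E
```

```text
t 16.77 pos [ 537.7 -318.8  137.7] jaw 9.55 tilt 0.19 F [-0.8 -0.  -2.5] T [-0.02 -0.05  0.01] grip 0.162
yaw first -0.0279 rad; then shift x -1.3 y 0.6 z 1.7 mm
```

View pics/s12.png

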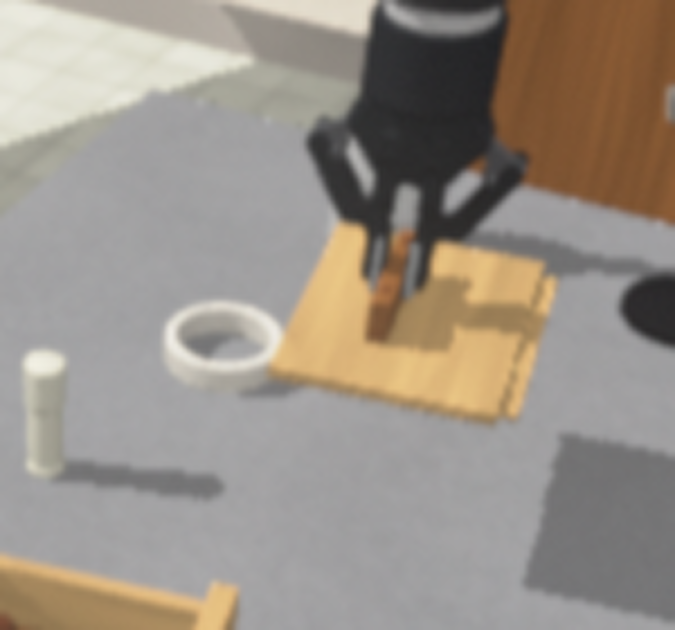

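```bash
cat > lid.py <<'E'
from h import *
from scipy.spatial.transform import Rotation as Ro
def lid(names=("side","top"),zmin=None,zmax=None,pic=None):
    o=observe();p=o["tool_pos"]
    for n in names:
        s=snapshot(n);w=cloud(s);I=s["img"].astype(int)
        if pic and n=="side": save(s,pic,(190,60,340,230),4)
        zc=p[2]+27.5-18
        m=(np.hypot(w[...,0]-p[0],w[...,1]-p[1])<130)&(w[...,2]>zc-32)&(w[...,2]<zc+22)&(I[...,0]-I[...,2]>45)&(I[...,0]>140)
        P=w[m]
        if len(P)<60: print(n,"few",len(P));continue
        # ransac plane near horizontal
        best=None;rng=np.random.default_rng(0)
        for _ in range(400):
            a=P[rng.choice(len(P),3,False)];nn=np.cross(a[1]-a[0],a[2]-a[0]);l=np.linalg.norm(nn)
            if l<500: continue
            nn/=l; nn*=np.sign(nn[2])
            if nn[2]<.9: continue
            k=abs((P-a[0])@nn)<1.5
            if best is None or k.sum()>best.sum(): best=k
        Q=P[best];c=Q.mean(0);nn=np.linalg.svd(Q-c)[2][2];nn*=np.sign(nn[2])
        a=np.radians(11.15);ex=np.array([np.cos(a),np.sin(a)]);ey=np.array([-ex[1],ex[0]])
        d=(p-c);zt=c[2]-(nn[0]*d[0]+nn[1]*d[1])/nn[2]
        r=cv2.minAreaRect(Q[:,:2].astype(np.float32))
        L=(Q[:,:2]-[601.05,-.4])
        print(n,len(Q),"pitch(far up +) deg",np.degrees(-(nn[:2]@ex)).round(2),"roll",np.degrees(nn[:2]@ey).round(2),"top z under tool",zt.round(1),"tool z",p[2].round(1),"rect",np.round(r[0],1),np.round(r[1],1),round(r[2],2),"case x range",(L@ex).min().round(1),(L@ex).max().round(1),"y",(L@ey).min().round(1),(L@ey).max().round(1))
if __name__=="__main__":
    import sys
    lid(pic=sys.argv[1] if len(sys.argv)>1 else None)
E
python3 lid.py
```

```text
side 1274 pitch(far up +) deg 0.17 roll 0.05 top z under tool 148.3 tool z 136.3 rect [ 523.6 -323.3] [139.  183.8] 9.7 case x range -210.0 -67.6 y -394.3 -209.6
top 595 pitch(far up +) deg -0.34 roll -0.88 top z under tool 144.0 tool z 136.3 rect [ 517.6 -279.4] [137.1  95.6] 9.1 case x range -203.2 -66.3 y -307.8 -207.9
```

```bash
python3 go.py 629.5 5.2 136 11.15
```

```text
t 16.92 pos [ 536.2 -317.8  134.5] jaw 9.55 tilt 0.11 F [ 0.2  0.5 -2.6] T [ 0.04 -0.07 -0.01] grip 0.157
yaw first -0.0280 rad; then shift x 154.0 y -298.9 z -1.5 mm
```

>>> arm_command(
  commands=[
    {"x":0,"y":0,"z":0,"yaw":-0.028},
    {"x":0.0036,"y":-0.007,"z":0,"yaw":0},
    {"x":0.0072,"y":-0.014,"z":0,"yaw":0},
    {"x":0.0072,"y":-0.014,"z":0,"yaw":0},
    {"x":0.0072,"y":-0.014,"z":0,"yaw":0},
    {"x":0.0072,"y":-0.014,"z":0,"yaw":0},
    {"x":0.0072,"y":-0.014,"z":0,"yaw":0},
    {"x":0.0072,"y":-0.014,"z":0,"yaw":0},
    {"x":0.0072,"y":-0.014,"z":0,"yaw":0},
    {"x":0.0072,"y":-0.014,"z":0,"yaw":0},
    {"x":0.0072,"y":-0.014,"z":0,"yaw":0},
    {"x":0.0072,"y":-0.014,"z":0,"yaw":0},
  ],
)

```text
time: 17.92
tool_pos: [582.7, -156.5, 135.7]
tool_rot: [-3.126, -0.308, -0.0]
contact_force: [-0.3, 0.2, -1.8]
grip_width: 0.155
```

>>> arm_command(
  commands=[
    {"x":0.0072,"y":-0.014,"z":0,"yaw":0},
    {"x":0.0072,"y":-0.014,"z":0,"yaw":0},
    {"x":0.0072,"y":-0.014,"z":0,"yaw":0},
    {"x":0.0072,"y":-0.014,"z":0,"yaw":0},
    {"x":0.0072,"y":-0.014,"z":0,"yaw":0},
    {"x":0.0072,"y":-0.014,"z":0,"yaw":0},
    {"x":0.0072,"y":-0.014,"z":0,"yaw":0},
    {"x":0.0072,"y":-0.014,"z":0,"yaw":0},
    {"x":0.0072,"y":-0.014,"z":0,"yaw":0},
    {"x":0.0055,"y":-0.01,"z":0,"yaw":0},
    {"x":0.003,"y":-0.007,"z":0,"yaw":0},
    {"x":0,"y":0,"z":0,"yaw":0},
  ],
)

```text
time: 18.92
tool_pos: [626.7, -2.3, 135.5]
tool_rot: [-3.126, -0.31, 0.0]
contact_force: [-0.1, 0.1, -1.8]
grip_width: 0.155
```

```bash
python3 go.py 629.5 5.2 95 11.15; python3 lid.py s13; python3 go.py 629.5 5.2 95 11.15
```

```text
t 18.92 pos [626.7  -2.3 135.5] jaw 11.32 tilt 0.04 F [-0.1  0.1 -1.8] T [-0.04 -0.01  0.01] grip 0.155
yaw first 0.0029 rad; then shift x 4.2 y -6.9 z 40.5 mm
side 2056 pitch(far up +) deg 0.15 roll 0.05 top z under tool 147.2 tool z 135.5 rect [607.9  -8.8] [149.8 182.2] 11.65 case x range -70.3 79.6 y -100.9 81.8
top 387 pitch(far up +) deg -0.06 roll -0.83 top z under tool 146.0 tool z 135.5 rect [608.3  -9.8] [149.3 178.7] 11.92 case x range -68.5 81.0 y -99.2 79.5
t 19.02 pos [626.5  -4.7 135.6] jaw 11.19 tilt 0.04 F [ 0.3  0.1 -2.1] T [-0.02 -0.01  0.05] grip 0.158
yaw first 0.0007 rad; then shift x 4.9 y -9.1 z 40.6 mm
```

View pics/s13.png

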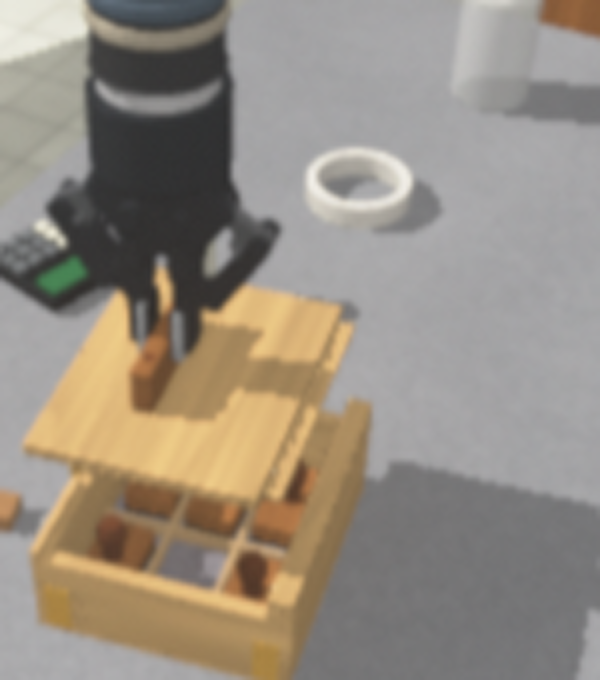

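>>> arm_command(
  commands=[
    {"x":0.002,"y":-0.004,"z":0,"yaw":0.008},
    {"x":0.0025,"y":-0.005,"z":0.005,"yaw":0},
    {"x":0,"y":0,"z":0.01,"yaw":0},
    {"x":0,"y":0,"z":0.01,"yaw":0},
    {"x":0,"y":0,"z":0.005,"yaw":0},
    {"x":0,"y":0,"z":0,"yaw":0},
    {"x":0,"y":0,"z":0,"yaw":0},
    {"x":0,"y":0,"z":0,"yaw":0},
  ],
)

```text
time: 19.68
tool_pos: [629.4, 4.5, 105.6]
tool_rot: [3.128, 0.292, -0.0]
contact_force: [0.2, 0.6, -1.9]
grip_width: 0.154
```

```bash
python3 lid.py s14; python3 go.py 629.5 5.2 95 11.15
```

```text
side 1990 pitch(far up +) deg 0.08 roll 0.13 top z under tool 117.0 tool z 105.6 rect [610.7  -1.1] [148.6 182.8] 10.77 case x range -64.6 84.1 y -93.7 89.0
top 379 pitch(far up +) deg -0.25 roll 0.34 top z under tool 115.4 tool z 105.6 rect [ 6.12e+02 -2.00e-01] [149.  178.8] 10.75 case x range -64.1 85.9 y -91.7 87.1
t 19.78 pos [629.8   4.6 106.3] jaw 10.68 tilt 0.07 F [ 0.4 -1.1 -1.6] T [ 0.04 -0.09  0.01] grip 0.16
yaw first -0.0082 rad; then shift x -0.2 y -0.7 z 11.3 mm
```

View pics/s14.png

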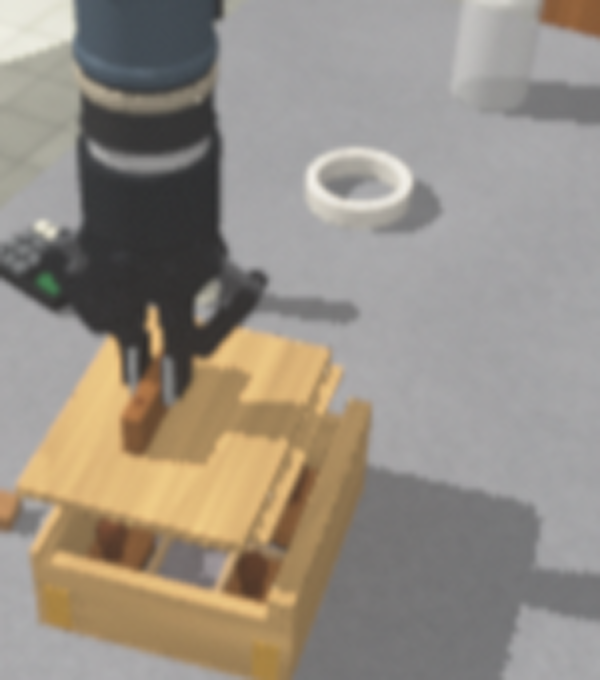

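>>> arm_command(
  commands=[
    {"x":-0.001,"y":-0.002,"z":0.006,"yaw":-0.004},
    {"x":0,"y":0,"z":0.005,"yaw":0},
    {"x":0,"y":0,"z":0.003,"yaw":0},
    {"x":0,"y":0,"z":0.002,"yaw":0},
    {"x":0,"y":0,"z":0,"yaw":0},
    {"x":0,"y":0,"z":0,"yaw":0},
  ],
)

```text
time: 20.28
tool_pos: [627.8, 6.6, 89.2]
tool_rot: [-3.127, -0.299, 0.001]
contact_force: [0.0, 0.6, -2.8]
grip_width: 0.162
```

```bash
python3 lid.py s15; python3 go.py 629.5 5.2 95 11.15
```

```text
side 1830 pitch(far up +) deg 0.14 roll -0.06 top z under tool 101.0 tool z 89.2 rect [614.    1.4] [138.9 182.1] 11.07 case x range -56.4 82.6 y -91.7 90.4
top 351 pitch(far up +) deg -0.14 roll -0.38 top z under tool 99.8 tool z 89.2 rect [610.5   1.3] [147.3 179. ] 11.52 case x range -63.7 83.7 y -89.4 89.5
t 20.38 pos [628.2   6.5  89.8] jaw 10.92 tilt 0.02 F [ 0.1 -0.5 -2.2] T [-0.    0.01  0.02] grip 0.16
yaw first -0.0040 rad; then shift x 1.0 y 1.6 z -5.2 mm
```

>>> arm_command(
  commands=[
    {"x":0,"y":0,"z":0.002,"yaw":0},
    {"x":0,"y":0,"z":0.002,"yaw":0},
    {"x":0,"y":0,"z":0.002,"yaw":0},
    {"x":0,"y":0,"z":0,"yaw":0},
    {"x":0,"y":0,"z":0,"yaw":0},
  ],
)

```text
time: 20.8
tool_pos: [629.1, 6.6, 85.5]
tool_rot: [3.127, 0.299, 0.005]
contact_force: [-2.0, 0.1, 4.2]
grip_width: 0.158
```

```bash
python3 lid.py s16; python3 go.py 629.5 5.2 95 11.15
```

```text
side 1881 pitch(far up +) deg 0.89 roll 0.07 top z under tool 97.2 tool z 85.5 rect [615.2   2.2] [139.2 181.4] 10.66 case x range -55.5 84.7 y -90.6 90.6
top 336 pitch(far up +) deg 1.01 roll 1.09 top z under tool 94.4 tool z 85.5 rect [611.2   1.7] [147.7 178.8] 11.22 case x range -63.4 84.3 y -89.3 89.6
t 20.9 pos [629.1   6.6  85.4] jaw 10.93 tilt 0.18 F [-1.   1.1  5.7] T [ 0.12 -0.1   0.03] grip 0.16
yaw first -0.0039 rad; then shift x 0.1 y 1.4 z -9.6 mm
```

View pics/s16.png

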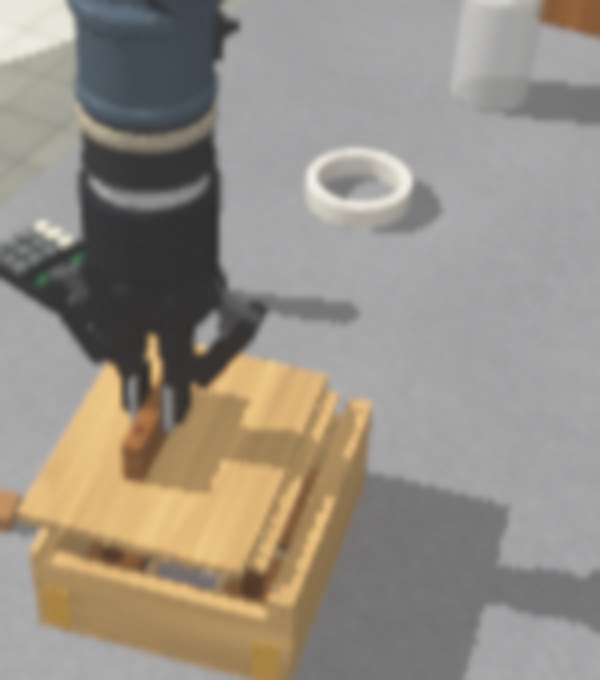

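>>> arm_command(
  commands=[
    {"x":0,"y":0,"z":0.0015,"yaw":0},
    {"x":0,"y":0,"z":0.0015,"yaw":0},
    {"x":0,"y":0,"z":0.001,"yaw":0},
    {"x":0,"y":0,"z":0,"yaw":0},
  ],
)

```text
time: 21.23
tool_pos: [630.6, 6.7, 83.4]
tool_rot: [3.127, 0.299, 0.011]
contact_force: [-2.1, 0.4, 10.2]
grip_width: 0.155
```

```bash
python3 lid.py s17; python3 go.py 629.5 5.2 95 11.15
```

```text
side 1861 pitch(far up +) deg 3.0 roll -0.13 top z under tool 95.0 tool z 83.4 rect [612.7   1. ] [149.1 180.5] 11.08 case x range -62.8 86.3 y -91.0 89.5
top 356 pitch(far up +) deg 3.37 roll -0.18 top z under tool 93.3 tool z 83.4 rect [6.045e+02 5.000e-01] [166.2 179.6] 10.76 case x range -80.0 87.2 y -89.4 89.7
t 21.33 pos [630.5   6.7  83.5] jaw 10.94 tilt 0.39 F [-1.8  0.3 10.8] T [ 0.29 -0.17  0.04] grip 0.159
yaw first -0.0037 rad; then shift x -1.3 y 1.3 z -11.5 mm
```

>>> arm_command(
  commands=[
    {"x":0,"y":0,"z":0.0015,"yaw":0},
    {"x":0,"y":0,"z":0.0015,"yaw":0},
    {"x":0,"y":0,"z":0.001,"yaw":0},
    {"x":0,"y":0,"z":0,"yaw":0},
  ],
)

```text
time: 21.67
tool_pos: [632.1, 6.9, 81.7]
tool_rot: [3.127, 0.3, 0.017]
contact_force: [-2.2, 1.8, 14.5]
grip_width: 0.156
```

```bash
python3 lid.py s18; python3 go.py 629.5 5.2 95 11.15
```

```text
side 1888 pitch(far up +) deg 4.56 roll -0.11 top z under tool 93.5 tool z 81.7 rect [615.2   2.1] [147.6 181. ] 11.08 case x range -59.4 88.2 y -90.7 90.3
top 375 pitch(far up +) deg 6.88 roll 0.25 top z under tool 91.9 tool z 81.7 rect [6.029e+02 1.000e-01] [170.  179.7] 10.18 case x range -83.8 88.3 y -89.6 88.9
t 21.77 pos [632.1   6.9  81.8] jaw 10.95 tilt 0.63 F [-3.2  0.9 14.8] T [ 0.39 -0.3   0.01] grip 0.158
yaw first -0.0035 rad; then shift x -2.8 y 1.2 z -13.2 mm
```

View pics/s18.png

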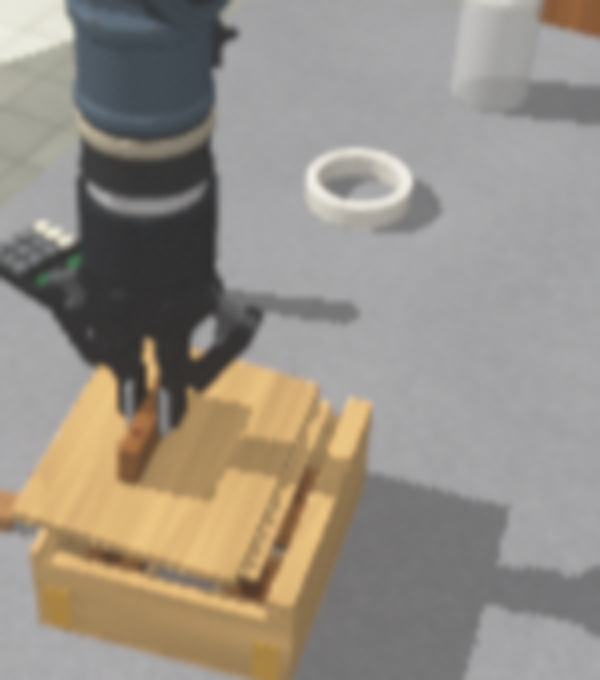

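>>> arm_command(
  commands=[
    {"x":-0.001,"y":0,"z":0.0015,"yaw":0},
    {"x":-0.001,"y":0,"z":0.0015,"yaw":0},
    {"x":-0.001,"y":0,"z":0.0015,"yaw":0},
    {"x":0,"y":0,"z":0.0015,"yaw":0},
    {"x":0,"y":0,"z":0,"yaw":0},
  ],
)

```text
time: 22.18
tool_pos: [631.8, 6.6, 79.0]
tool_rot: [3.126, 0.3, 0.028]
contact_force: [-3.2, 2.6, 22.1]
grip_width: 0.158
```

```bash
python3 lid.py s19; python3 go.py 629.5 5.2 95 11.15
```

```text
side 1916 pitch(far up +) deg 7.36 roll -0.02 top z under tool 91.0 tool z 79.0 rect [602.1  -1.1] [174.4 180.5] 11.22 case x range -86.3 88.0 y -91.2 89.4
top 358 pitch(far up +) deg 7.01 roll -0.21 top z under tool 88.4 tool z 79.0 rect [ 6.034e+02 -3.000e-01] [171.5 180.8] 10.17 case x range -83.9 89.3 y -90.1 89.5
t 22.28 pos [631.7   6.6  79.1] jaw 10.97 tilt 1.02 F [-3.7  1.8 22. ] T [ 0.73 -0.6   0.05] grip 0.157
yaw first -0.0032 rad; then shift x -2.4 y 1.0 z -15.9 mm
```

View pics/s19.png

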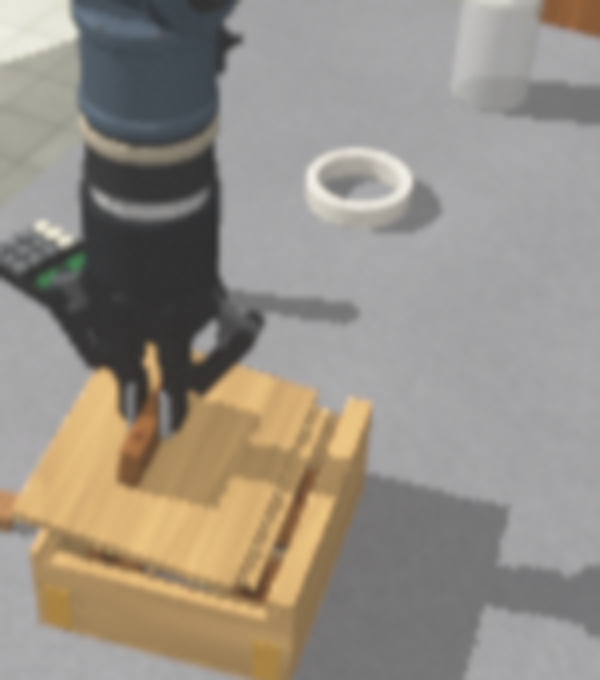

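>>> arm_command(
  commands=[
    {"x":0,"y":0,"z":-0.003,"yaw":0},
    {"x":0,"y":0,"z":-0.003,"yaw":0},
    {"x":0,"y":0,"z":-0.002,"yaw":0},
    {"x":0,"y":0,"z":0,"yaw":0},
    {"x":0,"y":0,"z":0,"yaw":0},
  ],
  claw=0.3,
)

```text
time: 22.7
tool_pos: [624.3, 6.0, 76.2]
tool_rot: [-3.127, -0.299, 0.004]
contact_force: [0.4, 1.3, -0.9]
grip_width: 0.299
```

```bash
python3 lid.py s20; python3 go.py 629.5 5.2 95 11.15
```

```text
side 1806 pitch(far up +) deg 12.03 roll 0.11 top z under tool 87.4 tool z 76.2 rect [600.7  -1.4] [171.8 182.7] 10.69 case x range -86.1 85.8 y -92.1 91.0
top 324 pitch(far up +) deg 11.84 roll -0.83 top z under tool 84.7 tool z 76.2 rect [601.7  -1.1] [167.8 180.2] 10.45 case x range -83.9 85.4 y -90.1 88.6
t 22.8 pos [624.3   6.   76.3] jaw 10.91 tilt 0.13 F [-0.8  0.8 -0. ] T [ 0.01  0.04 -0.05] grip 0.304
yaw first -0.0041 rad; then shift x 4.9 y 1.8 z -18.7 mm
```

View pics/s20.png

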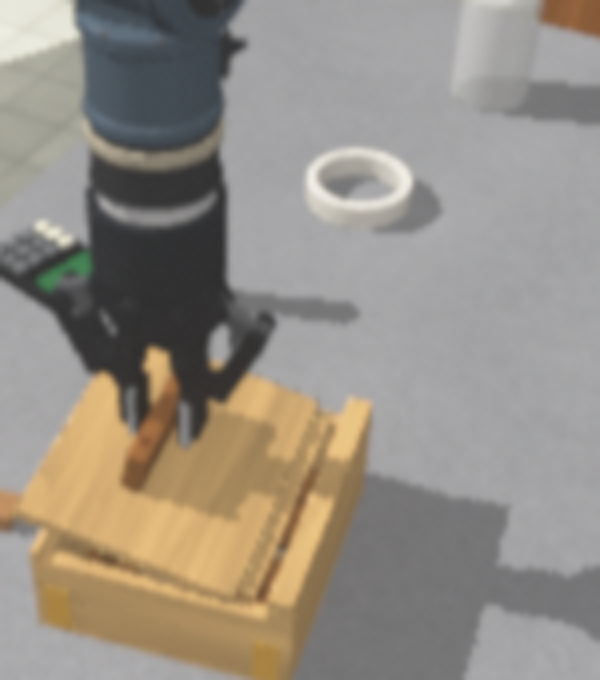

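>>> arm_command(
  commands=[
    {"x":0,"y":0,"z":0.003,"yaw":-0.002},
    {"x":-0.002,"y":0,"z":0.002,"yaw":-0.002},
    {"x":-0.003,"y":0,"z":0,"yaw":0},
    {"x":-0.003,"y":0,"z":0,"yaw":0},
    {"x":-0.002,"y":0,"z":0,"yaw":0},
    {"x":0,"y":0,"z":0,"yaw":0},
  ],
)

```text
time: 23.3
tool_pos: [614.5, 4.0, 72.4]
tool_rot: [3.127, 0.305, -0.001]
contact_force: [0.2, 0.0, -0.1]
grip_width: 0.297
```

```bash
python3 lid.py s21; python3 go.py 629.5 5.2 95 11.15
```

```text
side 1856 pitch(far up +) deg 11.01 roll 0.08 top z under tool 86.2 tool z 72.4 rect [595.7  -0.6] [162.  182.9] 11.34 case x range -86.4 75.7 y -90.7 92.1
top 340 pitch(far up +) deg 11.77 roll 0.73 top z under tool 83.8 tool z 72.4 rect [597.8  -1.3] [160.2 179.4] 11.13 case x range -83.5 76.8 y -89.9 89.5
t 23.4 pos [614.7   4.   72.5] jaw 11.14 tilt 0.05 F [ 0.1 -0.2 -0.2] T [-0.   -0.   -0.01] grip 0.303
yaw first -0.0002 rad; then shift x 14.7 y 1.6 z -22.5 mm
```

View pics/s21.png

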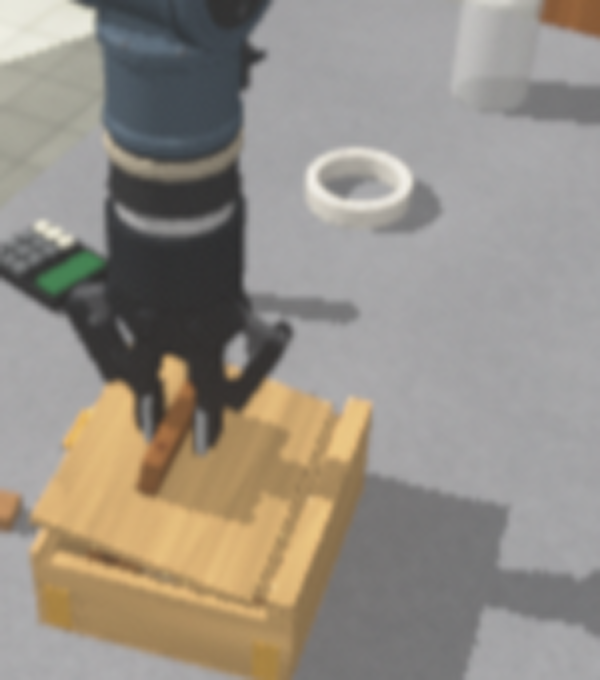

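>>> arm_command(
  commands=[
    {"x":-0.0015,"y":0,"z":0,"yaw":0},
    {"x":-0.0015,"y":0,"z":0,"yaw":0},
    {"x":-0.0015,"y":0,"z":0,"yaw":0},
    {"x":-0.0015,"y":0,"z":0,"yaw":0},
    {"x":0,"y":0,"z":0,"yaw":0},
    {"x":0,"y":0,"z":0,"yaw":0},
  ],
)

```text
time: 23.9
tool_pos: [613.3, 3.3, 74.8]
tool_rot: [-3.127, -0.306, -0.014]
contact_force: [6.7, 1.0, 1.2]
grip_width: 0.303
```

```bash
python3 lid.py s22; python3 go.py 629.5 5.2 95 11.15
```

```text
side 1826 pitch(far up +) deg 12.46 roll -0.0 top z under tool 88.0 tool z 74.8 rect [595.1  -1.3] [160.7 184. ] 10.94 case x range -86.2 74.5 y -91.6 92.5
top 326 pitch(far up +) deg 12.08 roll -0.17 top z under tool 85.6 tool z 74.8 rect [596.4  -1.9] [157.8 179.4] 11.09 case x range -83.8 74.1 y -90.2 89.1
t 24.0 pos [613.3   3.3  74.8] jaw 11.17 tilt 0.51 F [7.9 1.5 0.5] T [ 0.27 -1.46  0.03] grip 0.296
yaw first 0.0004 rad; then shift x 16.3 y 1.3 z -20.2 mm
```

View pics/s22.png

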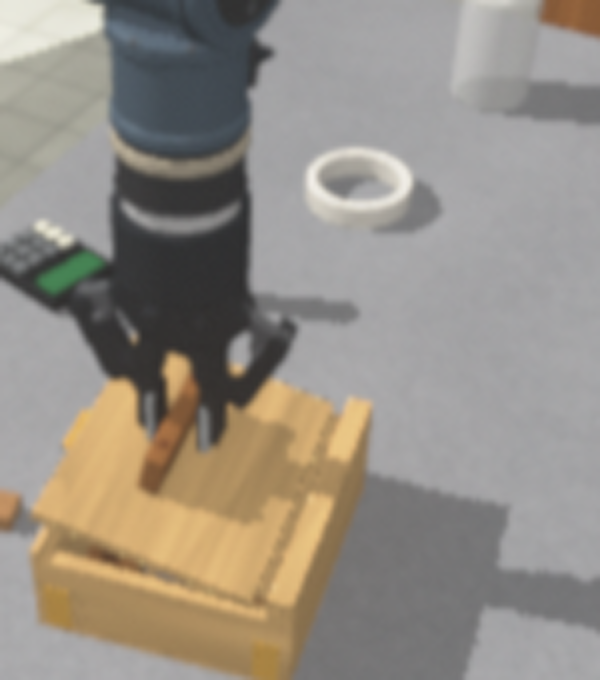

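>>> arm_command(
  commands=[
    {"x":0.003,"y":0,"z":0,"yaw":0},
    {"x":0.003,"y":0,"z":0,"yaw":0},
    {"x":0,"y":0,"z":0.002,"yaw":0},
    {"x":0,"y":0,"z":0.002,"yaw":0},
    {"x":0,"y":0,"z":0,"yaw":0},
    {"x":0,"y":0,"z":0,"yaw":0},
  ],
)

```text
time: 24.5
tool_pos: [615.0, 4.1, 68.1]
tool_rot: [-3.127, -0.305, 0.001]
contact_force: [0.9, 1.3, -1.3]
grip_width: 0.301
```

```bash
python3 lid.py s23; python3 go.py 629.5 5.2 95 11.15
```

```text
side 1792 pitch(far up +) deg 10.89 roll 0.05 top z under tool 86.3 tool z 68.1 rect [595.9  -1.2] [161.7 183. ] 11.19 case x range -86.1 75.7 y -91.3 91.7
top 354 pitch(far up +) deg 12.32 roll 0.53 top z under tool 83.4 tool z 68.1 rect [597.3  -1.6] [160.  179.6] 10.85 case x range -84.1 76.4 y -90.2 89.0
t 24.6 pos [615.    4.1  68.1] jaw 11.15 tilt 0.04 F [ 1.2  0.4 -0.8] T [ 0.07 -0.34  0.01] grip 0.302
yaw first -0.0001 rad; then shift x 14.4 y 1.7 z -26.9 mm
```

View pics/s23.png

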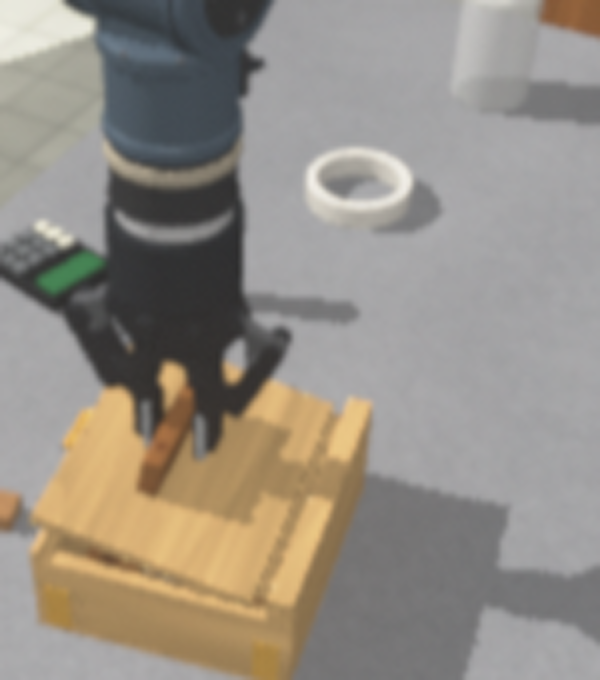

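>>> arm_command(
  commands=[
    {"x":0.003,"y":0,"z":0,"yaw":0},
    {"x":0.004,"y":0,"z":0,"yaw":0},
    {"x":0,"y":0,"z":0,"yaw":0},
    {"x":0,"y":0,"z":0,"yaw":0},
    {"x":0,"y":0,"z":0,"yaw":0},
  ],
  claw=0.22,
  force=30,
)

```text
time: 25.02
tool_pos: [621.6, 5.3, 68.3]
tool_rot: [3.127, 0.305, -0.002]
contact_force: [-1.6, -0.7, 0.9]
grip_width: 0.222
```

```bash
python3 lid.py s24; python3 go.py 629.5 5.2 95 11.15
```

```text
side 1763 pitch(far up +) deg 10.76 roll 0.13 top z under tool 87.1 tool z 68.3 rect [597.6  -2.4] [165.3 180.6] 10.96 case x range -86.3 79.1 y -91.5 89.3
top 346 pitch(far up +) deg 11.79 roll 0.7 top z under tool 84.1 tool z 68.3 rect [598.7  -1.3] [162.1 180. ] 10.86 case x range -83.8 79.0 y -90.4 89.3
t 25.12 pos [621.6   5.3  68.3] jaw 11.14 tilt 0.07 F [-1.6 -0.7  0.5] T [-0.05  0.22 -0.  ] grip 0.218
yaw first -0.0001 rad; then shift x 7.7 y 1.6 z -26.7 mm
```

View pics/s24.png

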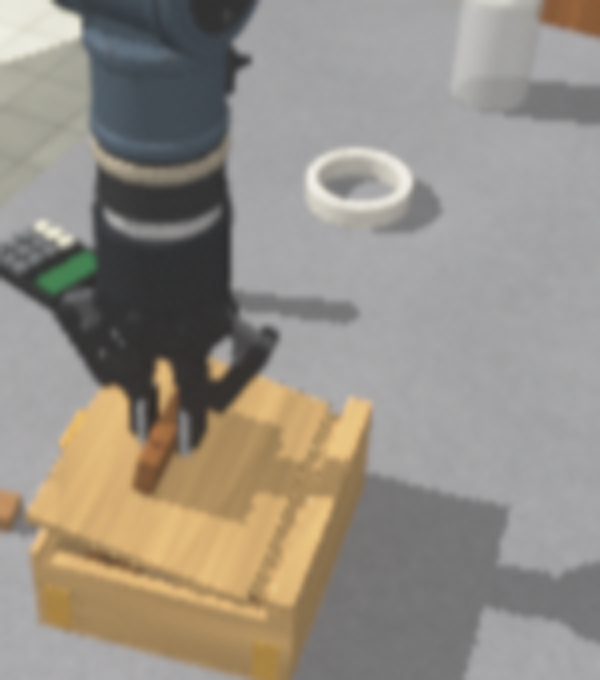

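>>> arm_command(
  commands=[
    {"x":0,"y":0,"z":0,"yaw":0},
    {"x":0,"y":0,"z":0,"yaw":0},
    {"x":0,"y":0,"z":0,"yaw":0},
  ],
  claw=0.195,
)

```text
time: 25.37
tool_pos: [622.3, 5.4, 69.0]
tool_rot: [3.127, 0.305, 0.001]
contact_force: [-1.4, 0.0, 1.7]
grip_width: 0.198
```

```bash
python3 lid.py s25; python3 go.py 629.5 5.2 95 11.15
```

```text
side 1826 pitch(far up +) deg 10.26 roll -0.11 top z under tool 87.5 tool z 69.0 rect [597.9  -2.1] [166.2 181.1] 10.99 case x range -86.4 79.6 y -91.6 89.7
top 336 pitch(far up +) deg 10.88 roll 0.73 top z under tool 85.7 tool z 69.0 rect [6.082e+02 5.000e-01] [144.7 179.1] 11.07 case x range -65.3 79.6 y -90.0 89.0
t 25.47 pos [622.3   5.4  68.9] jaw 11.15 tilt 0.03 F [-1.8 -0.3  3. ] T [ 0.01  0.14 -0.07] grip 0.195
yaw first 0.0000 rad; then shift x 7.0 y 1.6 z -26.1 mm
```

>>> arm_command(
  commands=[
    {"x":0,"y":0,"z":0,"yaw":0},
    {"x":0,"y":0,"z":0,"yaw":0},
    {"x":0,"y":0,"z":0,"yaw":0},
  ],
  claw=0.18,
)

```text
time: 25.72
tool_pos: [622.7, 5.5, 69.3]
tool_rot: [3.127, 0.305, 0.002]
contact_force: [-2.5, 0.4, 4.9]
grip_width: 0.191
```

```bash
python3 lid.py s26; python3 go.py 629.5 5.2 95 11.15
```

```text
side 1800 pitch(far up +) deg 9.86 roll 0.24 top z under tool 88.2 tool z 69.3 rect [597.8  -2.2] [165.7 182.3] 10.87 case x range -86.2 79.8 y -92.2 90.0
top 335 pitch(far up +) deg 10.68 roll -0.15 top z under tool 86.5 tool z 69.3 rect [599.   -1.1] [162.5 179.7] 10.57 case x range -83.9 80.0 y -89.9 88.9
t 25.82 pos [622.7   5.5  69.3] jaw 11.16 tilt 0.08 F [-2.  -0.4  4.9] T [ 0.12 -0.05  0.03] grip 0.19
yaw first 0.0001 rad; then shift x 6.7 y 1.6 z -25.7 mm
```

View pics/s26.png

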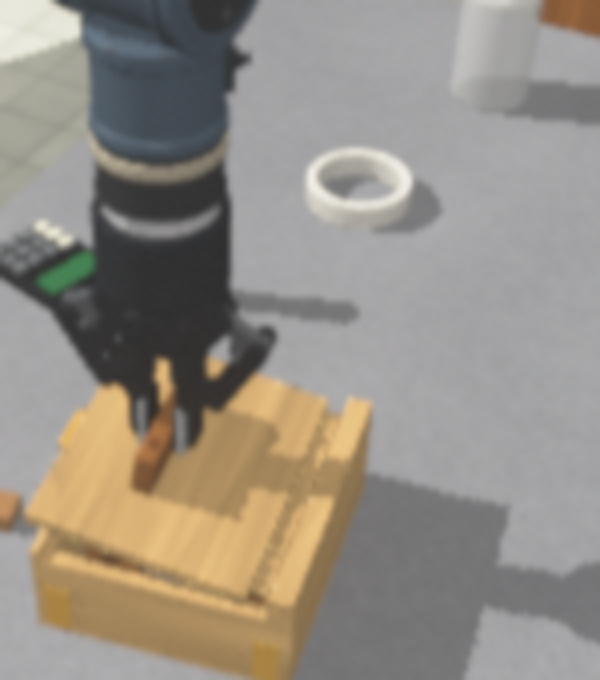

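>>> arm_command(
  commands=[
    {"x":0,"y":0,"z":-0.001,"yaw":0},
    {"x":0,"y":0,"z":-0.001,"yaw":0},
    {"x":0,"y":0,"z":0,"yaw":0},
    {"x":0,"y":0,"z":0,"yaw":0},
  ],
  claw=0.187,
)

```text
time: 26.15
tool_pos: [621.9, 5.4, 70.2]
tool_rot: [3.127, 0.305, -0.001]
contact_force: [-1.4, -0.7, 2.7]
grip_width: 0.193
```

```bash
cat > tz.py <<'E'
# tongue tip from side+top plane, own fit on lid-top region only
from h import *
def f(pic=None,crop=None):
    a=np.radians(11.15);ex=np.array([np.cos(a),np.sin(a),0]);ey=np.array([-ex[1],ex[0],0]);O=np.array([601.05,-.4,0])
    o=observe();tx=(o["tool_pos"]-O)@ex
    for n,b in(("side",np.array([1.2,.8,-.8])),("top",np.array([-1.2,-.8,.5]))):
        s=snapshot(n);w=(cloud(s)+b-O);I=s["img"].astype(int)
        if pic and n=="side": save(s,pic,crop or (190,120,300,220),6)
        X=w@ex;Y=w@ey;Z=w[...,2]
        m=(X>-55)&(X<95)&(abs(Y)<86)&(Z>60)&(Z<110)&(I[...,0]-I[...,2]>45)&(I[...,0]>140)
        # initial robust plane Z = p0+p1 X+p2 Y
        x,y,z=X[m],Y[m],Z[m];k=np.ones(len(x),bool)
        for _ in range(12):
            A=np.c_[np.ones(k.sum()),x[k],y[k]];p=np.linalg.lstsq(A,z[k],rcond=None)[0]
            r=z-p[0]-p[1]*x-p[2]*y;sd=max(1.5,1.5*np.median(abs(r[k])));k=abs(r)<2*sd
        th=np.arctan(p[1]);xf=np.percentile(x[k],99.7)
        xb=xf+9*np.sin(th); zf=p[0]+p[1]*xf-9*np.cos(th)
        print(n,k.sum(),"tilt %.2f roll %.2f far bottom x %.1f z %.1f | tip x %.1f z %.1f"%(np.degrees(th),np.degrees(p[2]),xb,zf,xb-150*np.cos(th),zf-150*np.sin(th)),"y",np.percentile(y[k],[.5,99.5]).round(1))
import sys
f(sys.argv[1] if len(sys.argv)>1 else None)
E
python3 tz.py s27; python3 go.py 629.5 5.2 95 11.15
```

```text
side 2104 tilt 9.17 roll -0.08 far bottom x 80.9 z 88.2 | tip x -67.2 z 64.3 y [-84.6  85.3]
top 647 tilt 9.34 roll 0.17 far bottom x 78.2 z 88.1 | tip x -69.8 z 63.8 y [-85.6  85.5]
t 26.25 pos [622.    5.4  70.3] jaw 11.15 tilt 0.03 F [-2.2  0.4  2.2] T [0.04 0.04 0.06] grip 0.191
yaw first -0.0001 rad; then shift x 7.4 y 1.6 z -24.7 mm
```

View pics/s27.png

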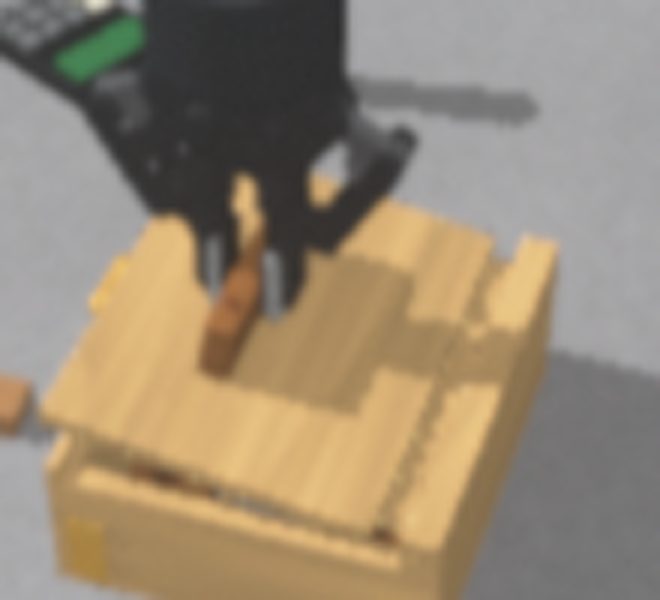

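>>> arm_command(
  commands=[
    {"x":-0.0015,"y":0,"z":0,"yaw":0},
    {"x":-0.0015,"y":0,"z":0,"yaw":0},
    {"x":-0.0015,"y":0,"z":0,"yaw":0},
    {"x":-0.0015,"y":0,"z":0,"yaw":0},
    {"x":0,"y":0,"z":0,"yaw":0},
  ],
)

```text
time: 26.67
tool_pos: [616.1, 4.2, 70.3]
tool_rot: [-3.127, -0.305, 0.0]
contact_force: [0.7, 0.0, -0.5]
grip_width: 0.191
```

```bash
python3 tz.py s28; python3 go.py 629.5 5.2 95 11.15
```

```text
side 1979 tilt 8.70 roll -0.07 far bottom x 75.0 z 87.9 | tip x -73.3 z 65.2 y [-84.8  85.4]
top 601 tilt 8.64 roll 0.22 far bottom x 73.2 z 87.3 | tip x -75.1 z 64.8 y [-85.8  85.5]
t 26.77 pos [616.1   4.2  70.4] jaw 11.15 tilt 0.01 F [0.4 0.9 0.3] T [ 0.07 -0.36  0.01] grip 0.191
yaw first -0.0000 rad; then shift x 13.3 y 1.6 z -24.6 mm
```

View pics/s28.png

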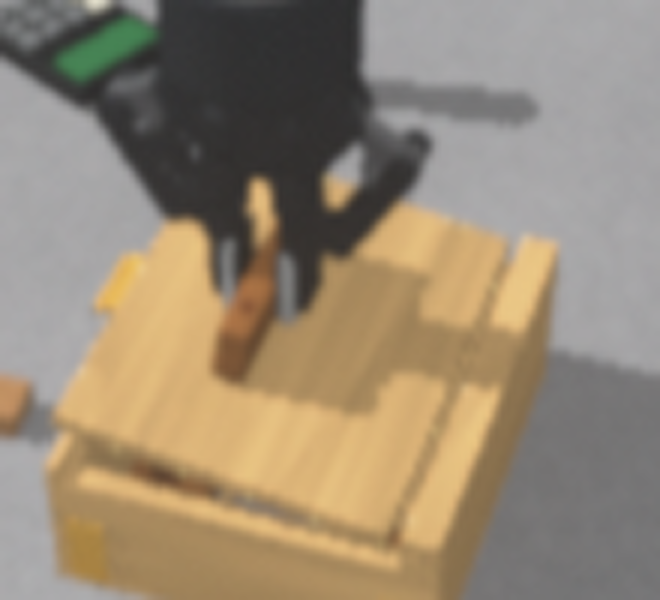

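>>> arm_command(
  commands=[
    {"x":-0.0015,"y":0,"z":0.0005,"yaw":0},
    {"x":-0.0015,"y":0,"z":0.0005,"yaw":0},
    {"x":-0.001,"y":0,"z":0,"yaw":0},
    {"x":0,"y":0,"z":0,"yaw":0},
    {"x":0,"y":0,"z":0,"yaw":0},
  ],
)

```text
time: 27.18
tool_pos: [611.3, 3.6, 68.5]
tool_rot: [-3.126, -0.305, 0.004]
contact_force: [0.2, -0.5, -3.7]
grip_width: 0.19
```

```bash
python3 tz.py s29; python3 go.py 629.5 5.2 95 11.15
```

```text
side 1841 tilt 6.87 roll -0.04 far bottom x 69.6 z 83.8 | tip x -79.3 z 65.9 y [-84.   85.3]
top 595 tilt 7.08 roll -0.08 far bottom x 68.9 z 83.7 | tip x -79.9 z 65.2 y [-85.8  85.4]
t 27.28 pos [611.3   3.6  68.7] jaw 11.15 tilt 0.14 F [-1.1  0.3 -4. ] T [ 0.09 -0.05  0.03] grip 0.184
yaw first 0.0001 rad; then shift x 18.2 y 1.9 z -26.3 mm
```

View pics/s29.png

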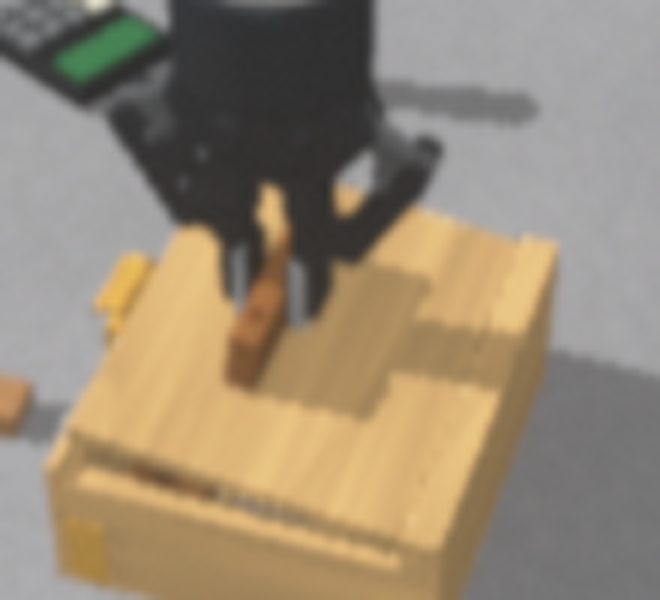

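>>> arm_command(
  commands=[
    {"x":0,"y":0,"z":0.001,"yaw":0},
    {"x":0,"y":0,"z":0.001,"yaw":0},
    {"x":0,"y":0,"z":0.001,"yaw":0},
    {"x":0,"y":0,"z":0.001,"yaw":0},
    {"x":0,"y":0,"z":0,"yaw":0},
    {"x":0,"y":0,"z":0,"yaw":0},
  ],
)

```text
time: 27.78
tool_pos: [612.5, 3.3, 66.1]
tool_rot: [3.126, 0.305, 0.001]
contact_force: [-0.5, 0.1, -1.0]
grip_width: 0.185
```

```bash
python3 tz.py s30; python3 go.py 629.5 5.2 95 11.15
```

```text
side 1892 tilt 5.93 roll 0.05 far bottom x 82.5 z 81.1 | tip x -66.6 z 65.6 y [-84.3  85.5]
top 567 tilt 5.84 roll 0.66 far bottom x 70.2 z 79.9 | tip x -79.1 z 64.6 y [-85.6  85.3]
t 27.88 pos [612.5   3.4  66. ] jaw 11.15 tilt 0.03 F [-0.9  0.2 -1.3] T [-0.01  0.13 -0.02] grip 0.189
yaw first -0.0000 rad; then shift x 17.1 y 1.5 z -29.0 mm
```

>>> arm_command(
  commands=[
    {"x":0,"y":0,"z":0.001,"yaw":0},
    {"x":0,"y":0,"z":0.001,"yaw":0},
    {"x":0,"y":0,"z":0.001,"yaw":0},
    {"x":0,"y":0,"z":0.001,"yaw":0},
    {"x":0,"y":0,"z":0.001,"yaw":0},
    {"x":0,"y":0,"z":0,"yaw":0},
  ],
)

```text
time: 28.38
tool_pos: [613.0, 3.4, 61.2]
tool_rot: [3.126, 0.305, 0.003]
contact_force: [0.1, 0.4, 3.3]
grip_width: 0.19
```

```bash
python3 tz.py s31; python3 go.py 629.5 5.2 95 11.15
```

```text
side 1887 tilt 5.39 roll -0.08 far bottom x 89.6 z 77.8 | tip x -59.7 z 63.8 y [-83.8  84.7]
top 575 tilt 5.38 roll 0.01 far bottom x 70.3 z 75.7 | tip x -79.1 z 61.7 y [-85.9  85.6]
t 28.48 pos [613.    3.4  61.2] jaw 11.15 tilt 0.08 F [ 0.  -0.1  3.1] T [-0.02 -0.02 -0.03] grip 0.186
yaw first -0.0000 rad; then shift x 16.6 y 1.4 z -33.8 mm
```

View pics/s31.png

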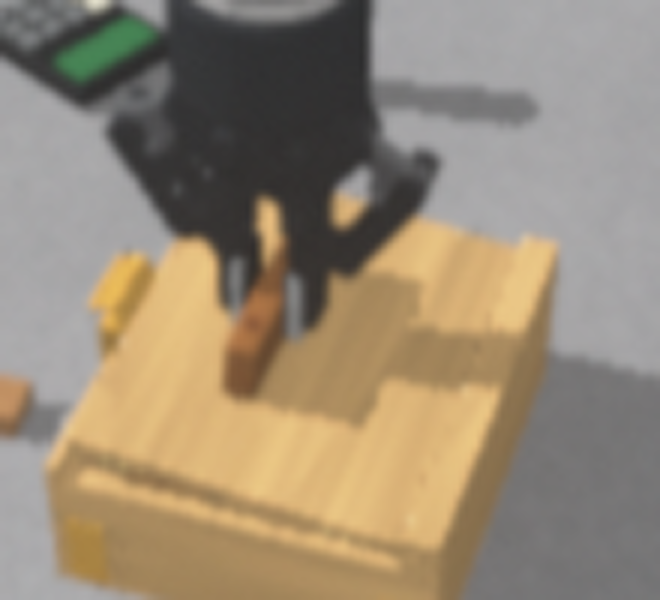

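>>> arm_command(
  commands=[
    {"x":0,"y":0,"z":0.0015,"yaw":0},
    {"x":0,"y":0,"z":0.0015,"yaw":0},
    {"x":0,"y":0,"z":0.0015,"yaw":0},
    {"x":0,"y":0,"z":0.0015,"yaw":0},
    {"x":0,"y":0,"z":0.0015,"yaw":0},
    {"x":0,"y":0,"z":0,"yaw":0},
    {"x":0,"y":0,"z":0,"yaw":0},
  ],
)

```text
time: 29.07
tool_pos: [613.0, 3.5, 52.4]
tool_rot: [-3.127, -0.305, -0.002]
contact_force: [5.3, 0.3, -2.3]
grip_width: 0.186
```

```bash
python3 tz.py s32; python3 go.py 629.5 5.2 95 11.15
```

```text
side 1771 tilt 0.90 roll -0.16 far bottom x 79.8 z 65.1 | tip x -70.1 z 62.7 y [-83.9  85.2]
top 585 tilt 0.72 roll 0.13 far bottom x 77.2 z 64.6 | tip x -72.8 z 62.7 y [-85.8  85.4]
t 29.17 pos [612.9   3.5  52.6] jaw 11.15 tilt 0.05 F [ 5.5 -0.7 -1.7] T [ 0.   -1.06 -0.01] grip 0.182
yaw first 0.0000 rad; then shift x 16.6 y 1.6 z -42.4 mm
```

View pics/s32.png

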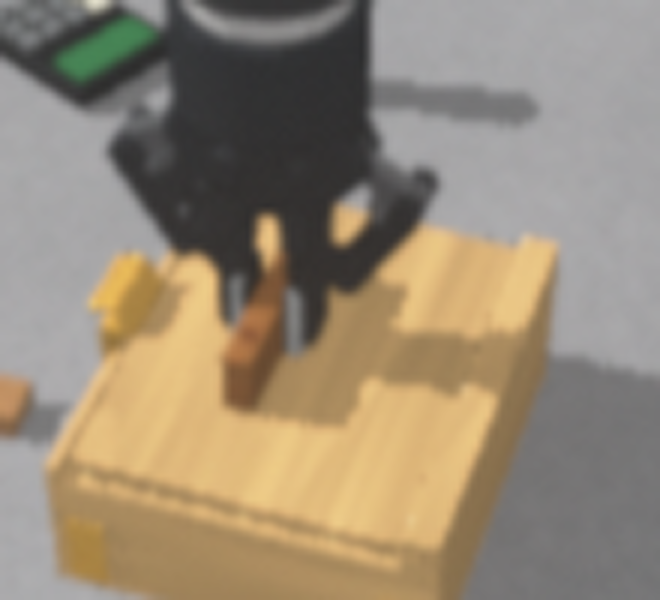

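>>> arm_command(
  commands=[
    {"x":0,"y":0,"z":0,"yaw":0},
    {"x":0,"y":0,"z":0,"yaw":0},
    {"x":0,"y":0,"z":0,"yaw":0},
  ],
  claw=0.26,
)

```text
time: 29.42
tool_pos: [611.1, 3.5, 52.9]
tool_rot: [-3.126, -0.305, 0.004]
contact_force: [-0.9, 0.4, -0.3]
grip_width: 0.261
```

>>> arm_command(
  commands=[
    {"x":0,"y":0,"z":0.002,"yaw":0},
    {"x":0,"y":0,"z":0.002,"yaw":0},
    {"x":0,"y":0,"z":0.002,"yaw":0},
    {"x":0,"y":0,"z":0,"yaw":0},
  ],
)

```text
time: 29.75
tool_pos: [612.0, 3.5, 46.7]
tool_rot: [-3.127, -0.305, 0.001]
contact_force: [-0.9, -0.2, -0.1]
grip_width: 0.262
```

```bash
python3 tz.py s33; python3 go.py 629.5 5.2 95 11.15
```

```text
side 1709 tilt -0.14 roll -0.11 far bottom x 78.1 z 61.9 | tip x -71.9 z 62.3 y [-83.6  85.5]
top 574 tilt -0.32 roll -0.08 far bottom x 77.5 z 61.2 | tip x -72.5 z 62.0 y [-85.7  85.6]
t 29.85 pos [612.1   3.5  46.9] jaw 11.15 tilt 0.03 F [ 0.4  0.8 -0.5] T [-0.02  0.    0.04] grip 0.258
yaw first 0.0000 rad; then shift x 17.4 y 1.7 z -48.1 mm
```

View pics/s33.png

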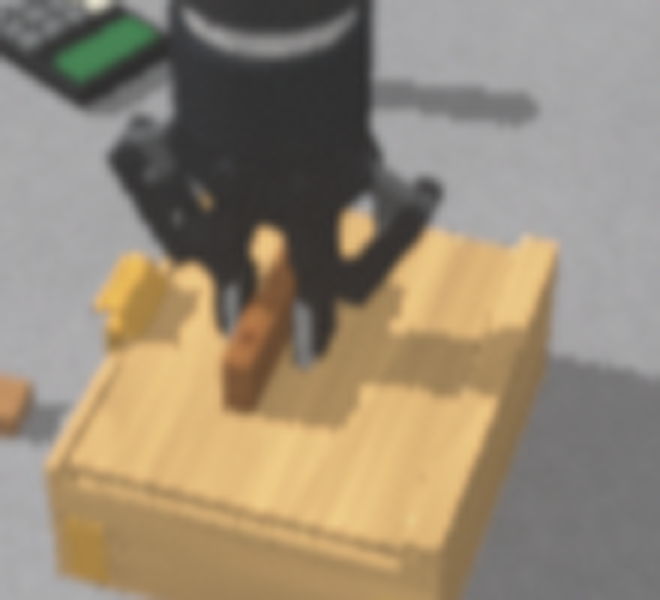

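>>> arm_command(
  commands=[
    {"x":0,"y":0,"z":0.002,"yaw":0},
    {"x":0,"y":0,"z":0.002,"yaw":0},
    {"x":0,"y":0,"z":0.002,"yaw":0},
    {"x":0,"y":0,"z":0.002,"yaw":0},
    {"x":0,"y":0,"z":0,"yaw":0},
    {"x":0,"y":0,"z":0,"yaw":0},
  ],
)

```text
time: 30.35
tool_pos: [612.6, 3.4, 46.3]
tool_rot: [3.126, 0.305, 0.005]
contact_force: [-11.0, 1.2, 23.5]
grip_width: 0.26
```

```bash
python3 go.py 629.5 5.2 95 11.15
```

```text
t 30.35 pos [612.6   3.4  46.3] jaw 11.16 tilt 0.19 F [-11.    1.2  23.5] T [ 0.11  2.53 -0.02] grip 0.26
yaw first 0.0003 rad; then shift x 16.9 y 1.5 z -48.7 mm
```

Pressed with 23 N. Now withdraw straight up.

>>> arm_command(
  commands=[
    {"x":0,"y":0,"z":-0.006,"yaw":0},
    {"x":0,"y":0,"z":-0.004,"yaw":0},
    {"x":0,"y":0,"z":0,"yaw":0},
    {"x":0,"y":0,"z":-0.01,"yaw":0},
    {"x":0,"y":0,"z":-0.02,"yaw":0},
    {"x":0,"y":0,"z":-0.03,"yaw":0},
    {"x":0,"y":0,"z":-0.03,"yaw":0},
    {"x":0,"y":0,"z":-0.03,"yaw":0},
  ],
)

```text
time: 31.02
tool_pos: [611.5, 3.6, 169.2]
tool_rot: [-3.126, -0.305, 0.004]
contact_force: [1.1, -0.7, 1.2]
grip_width: 0.26
```

```bash
python3 tz.py s34;  python3 go.py 400 -150 180; python3 -c "
from h import *
s=snapshot('side');save(s,'s35',(150,100,300,240),4.5)"
```

```text
side 2163 tilt -0.11 roll -0.09 far bottom x 77.7 z 61.9 | tip x -72.3 z 62.2 y [-84.9  85.5]
top 463 tilt -0.10 roll -0.26 far bottom x 76.7 z 61.5 | tip x -73.3 z 61.7 y [-85.8  85.3]
t 31.12 pos [615.7   3.1 175.8] jaw 11.15 tilt 0.61 F [ 0.6 -0.1  0.9] T [0.02 0.01 0.01] grip 0.262
yaw first 0.0000 rad; then shift x -241.2 y 108.5 z -4.2 mm
```

View pics/s35.png

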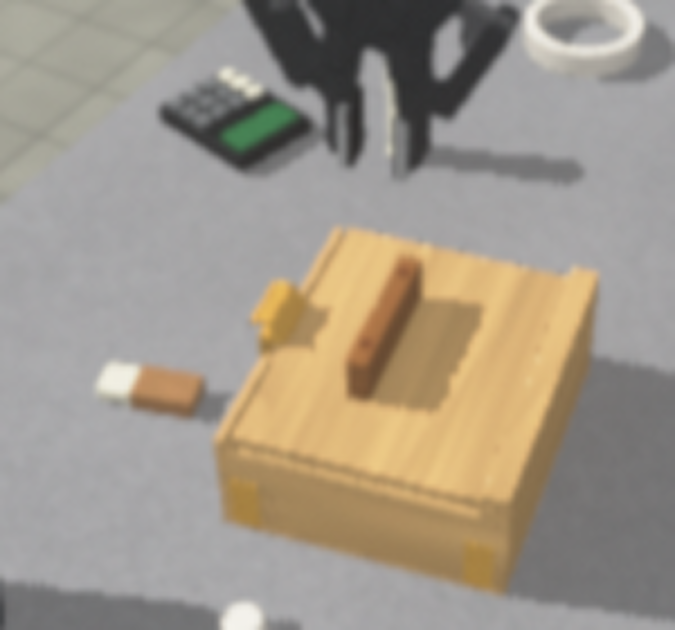

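>>> arm_command(
  commands=[
    {"x":-0.02,"y":0.009,"z":0,"yaw":0},
    {"x":-0.025,"y":0.012,"z":0,"yaw":0},
    {"x":-0.025,"y":0.012,"z":0,"yaw":0},
    {"x":-0.025,"y":0.012,"z":0,"yaw":0},
    {"x":-0.025,"y":0.012,"z":0,"yaw":0},
    {"x":-0.025,"y":0.012,"z":0,"yaw":0},
    {"x":-0.025,"y":0.012,"z":0,"yaw":0},
    {"x":-0.025,"y":0.012,"z":0,"yaw":0},
    {"x":-0.02,"y":0.009,"z":0,"yaw":0},
    {"x":0,"y":0,"z":0,"yaw":0},
  ],
)

```text
time: 32.0
tool_pos: [417.6, -139.4, 167.4]
tool_rot: [-3.126, -0.299, 0.007]
contact_force: [0.8, 0.9, 0.0]
grip_width: 0.261
```

```bash
python3 tz.py
python3 - <<'E'
from h import *
for n in("top","side"):
    s=snapshot(n);np.savez(n+"1.npz",**{k:s[k] for k in("img","range_z","mtx","R","t")})
    a=dict(np.load(n+"0.npz"))
    save(s,n+"40",None,1.5)
    c=(225,145,290,185) if n=="top" else (195,150,225,185)
    im=[cv2.resize(q["img"][c[1]:c[3],c[0]:c[2],::-1],None,fx=9,fy=9,interpolation=cv2.INTER_CUBIC) for q in(a,s)]
    cv2.imwrite("pics/%scmp.png"%n,np.vstack(im) if n=="top" else np.hstack(im))
    A=np.radians(11.15);ex=np.array([np.cos(A),np.sin(A),0]);ey=np.array([-ex[1],ex[0],0]);O=np.array([601.05,-.4,0])
    for q in(a,s):
        w=cloud(q)-O;I=q["img"].astype(int);X=w@ex;Y=w@ey
        m=(I[...,0]-I[...,2]>90)&(abs(Y)<22)&(X>55)&(X<105)&(w[...,2]>72)&(w[...,2]<95)
        v,u=np.where(m);print(n,"catch",m.sum(),X[m].mean().round(2),np.percentile(X[m],[3,97]).round(1),w[m][:,2].mean().round(1),"px",u.mean().round(2),v.mean().round(2))
E
```

```text
side 2163 tilt -0.07 roll -0.06 far bottom x 78.4 z 62.0 | tip x -71.6 z 62.2 y [-85.   85.5]
top 2346 tilt -0.39 roll 0.10 far bottom x 77.2 z 61.4 | tip x -72.8 z 62.4 y [-85.2  85.3]
top catch 49 79.77 [74.1 86.7] 86.7 px 254.76 157.43
top catch 51 79.53 [74.  86.1] 86.5 px 254.75 157.53
side catch 91 74.89 [67.5 84.5] 84.2 px 211.43 168.87
side catch 101 73.8 [57.5 84.5] 83.5 px 211.91 169.08
```

View pics/topcmp.png

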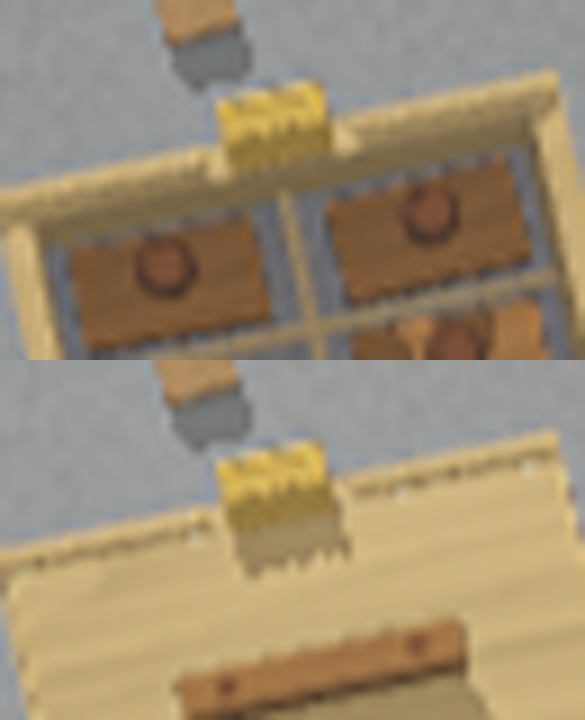

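View pics/sidecmp.png

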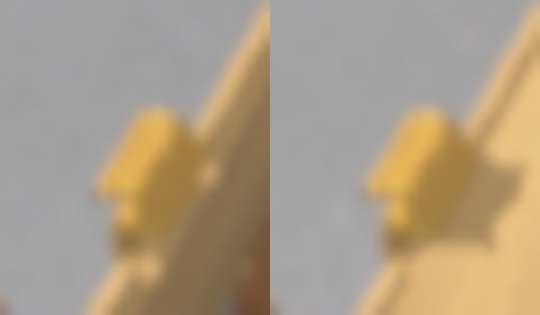

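View pics/top40.png

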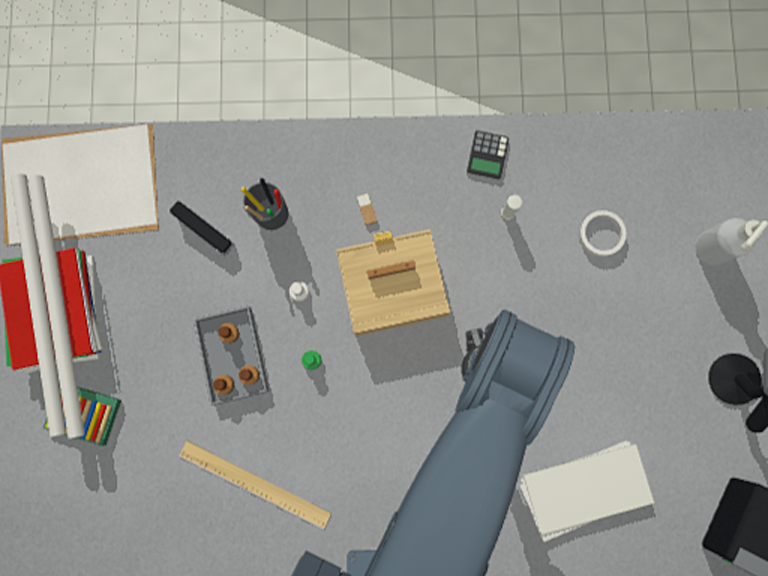

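Run:
```python
from h import *
A=np.radians(11.15);ex=np.array([np.cos(A),np.sin(A),0]);ey=np.array([-ex[1],ex[0],0]);O=np.array([601.05,-.4,0])
for n in("top","side"):
    w=cloud(dict(np.load(n+"1.npz")))-O;X=w@ex;Y=w@ey
    m=(w[...,2]>96)&(w[...,2]<106)&(abs(X-17)<25)&(abs(Y)<60);r=cv2.minAreaRect(np.c_[X[m],Y[m]].astype(np.float32));print(n,m.sum(),r)
print(observe()["time"])
hand_in()
```

```text
top 154 ((15.577392578125, -0.5194511413574219), (89.44599151611328, 14.444314956665039), 89.84896850585938)
side 163 ((13.387899398803711, -1.4675559997558594), (90.89208221435547, 14.112604141235352), 89.98089599609375)
32.2
the job is handed in; nothing more can be done
```

The round stamp from the case is standing upright in the tray, and the lid is shut flat with the catch over its far edge. I handed in at about 32 s; no verdict is reported.

**What I did**
- **Stray stamp:** it was in the middle row, left column of the case. My first grasp closed empty: the images showed the fingertips about 28 mm higher than the reported TCP. I corrected for that and lifted the stamp into the tray's free half.
- **Lid:** the tool cannot tilt, so I tilted the lid in the grip by lowering it onto the catch and releasing it there. The first slide jammed with the tongue just below the groove. I gripped the lid again and raised the tongue about 2 mm. I then slid it into the groove at about 7–9° tilt, lowered it slowly and pressed it down with about 23 N.

**Last checks**
- **Flatness:** the lid's tilt measured 0.1–0.4° in both cameras, with its underside at about 62 mm.
- **Catch:** it is back at its starting position to within about 0.3 mm in the top view. The side view reads about 1 mm different, within its measuring error.
- **Tongue depth:** going by the pull, the lid's origin is at about case x -4.4 mm from the top camera, in the expected -5 to -1. The side camera gave -6.6 mm, which would be past the groove bottom, so I put it down to that camera's roughly -2 mm offset.
- **Other things:** I last saw the stray upright among the other two round stamps. The bystanders and look-alikes appear where they started in the final top view. The oblong stamps are hidden under the lid; I last saw them in place before it closed.

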